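Prop the cold frame open

TASK

Air the little cold frame: raise its glazed lid, swing the prop rod down from the lid's left edge, feel for the hole in the stay rail with the sprung pin and seat the pin in it down to the ball, so that the lid stays up resting on its rod when you let go. Work gently: do not let the lid slam or jam the pin hard against the rail, and leave the other things where they are.

Things in the scene. Friction and masses are not known exactly. Their poses are not given: they have to be found in the camera images.
- lid_handle (a point): black round grip bar of the lid, 12 mm thick and 120 mm long (110 mm clear between its arms' middles, arms 10 mm wide), parallel to the hinge, 45 mm in front of the lid's front edge; the point is its middle, 288 mm from the hinge line. Grip it from above, fingers closing across it; it is round, so it can turn between the pads as the lid rises.
- lid_hinge (a point): middle of the lid's hinge line, on the frame's far rim, 106 mm above the bench; its axes turn with the lid (x points away from the grip bar, y along the hinge to the left, z up when shut).
- lid (a joint): lid angle, rad: 0 shut, grows as the front rises, stop at 1.3. 0.8 kg panel on a stiff damped hinge: about 7 to 12 N at the grip bar lifts it at 0.25 rad/s. Let go, it sinks slowly by itself: about 10 s from 0.9 to 0.85, 10 s more to 0.65, then 0.03 to 0.07 rad/s; above 1.0 it hardly sinks. Propped it stands at about 0.53 to 0.6 rad.
- prop_pivot (a point): pivot of the prop rod on the lid's left edge, 215 mm from the hinge line (on the line from hinge to grip bar) and 172 mm left of the lid's middle; axis parallel to the hinge.
- prop (a joint): angle of the prop rod against the lid, rad: 0 folded back along the lid towards the hinge, grows as the rod swings down away from the lid, up to 2.2; the pivot is stiff (0.15 N m) so the rod stays where it is put. Lid angle + this angle = slope of the rod below horizontal.
- prop_bar (a point): red round cross bar by which the rod is held, 12 mm thick, sticking out to the left of the rod, 90 mm long with a round end 18 mm thick, parallel to the hinge; the point is 62 mm left of the rod, 100 mm from the pivot. Grip it here from above, fingers closing across it; it is round and turns between the pads.
- prop_rod: steel prop rod 10 mm thick; origin on the pivot, x along the rod to its free end. A ball collar 22 mm thick is centred 132 mm from the pivot; beyond it stands the pin. Seated, the ball rests on the edges of the rail's hole, its centre 8 mm above the plate and the pin's tip about 14 mm below the plate's face.
- pin_tip (a point): tip of the brass sprung pin at the rod's end, 8 mm thick with a round end, tip 155 mm from the pivot when out; it springs back into the ball by up to 10 mm (1 N to start, 4 N at the end), beyond that it is solid.
- rail: green stay rail on the frame's left side, 210 x 44 mm; origin mid upper face, 85 mm above the bench, below the plane the rod swings in, 153 mm in front of the hinge line; x to the hinge, z up. On top lies a 4 mm steel plate with one square hole 15 x 15 mm, 40 mm deep, in the rod's plane. The plate's setting differs: the hole lies up to 16 mm either way of the origin along x; see it or feel for it.
- pot: blue glazed pot, 140 mm wide, 125 mm high, on the shelf; leave alone; origin under its middle
- saucer: terracotta saucer, 116 mm wide, on the shelf; leave alone
- funnel: black funnel standing mouth down, 110 mm wide, 100 mm high, on the shelf; leave alone
- trowel: steel trowel, 290 mm long, on the shelf; leave alone
- sprayer: green hand sprayer, 76 mm wide, 173 mm high, on the shelf; leave alone
- clay_pot: small clay pot, 90 mm wide, 80 mm high, on the bench; leave alone
- frame: the cold frame: open wooden box 240 x 300 x 100 mm (front to hinge x width x height) with seedling pots inside, fixed to the bench; origin under its middle, x towards the hinge side, y left, z up. The lid is as wide as the box.

How it is judged:
By the outcome, as a careful person would: the job done as asked, in the order asked, and still so for the second after the job is handed in, with the robot touching nothing.
It also fails if it takes over 69 s, if anything falls off the work surface, if the arm or the gripper's body presses on something with over 40 N, if the wrist force passes 120 N, or if a joint passes its speed limit or range.

ROBOT

A 7-joint arm with a two-finger parallel gripper is mounted at the origin on the work surface. World frame = base frame: x ahead of the robot, y to its left, z up, the work surface at z = 0. Lengths are in m, angles in rad, forces in N, time in s.
With the tool pointing down it reaches from about 0.35 to 0.775 m from the base axis. Payload 3.1 kg.
Tool frame: the origin (TCP) lies on the centre line of the jaws, within the pads' length; the fingertips stand 8 mm ahead of it and the grasp point (between the pads) lies 11 mm behind it; z points along the fingers, y is the direction in which the jaws open and shut (so a half turn about z gives the same grasp; the last joint's range is limited). The gripper opens to 85 mm and grips with 20 to 120 N. Pads are 22 mm wide; open, the fingers measure 114 mm over their backs; the gripper's body (76 mm by 85 mm) begins 54 mm behind the grasp point. The pads swing forward as they close: fully open they stand 13 mm farther back than shut.
Start: joints at [-1.15, 0.311, 0.014, 1.512, -0.004, 1.319, -0.027], TCP at [0.246, 0.492, 0.239] pointing down, gripper open.
Joint ranges: [-2.7, 2.7], [-0.3, 1.91], [-1.27, 1.3], [0.12, 2.57], [-1.44, 4.58], [0.2, 2.03], [-3.05, 3.05]. Speed limits (rad/s): [2.79, 2.79, 3.14, 3.14, 3.14, 3.14, 3.14].

INTERFACE

Orientations are given as a rotation vector (axis times angle).
In Python, from station import bot, snapshot, calibration, order gives the robot as it stands. The module is installed in compiled form; this text tells all that it offers.
- The arm moves only by the tool arm_command, never from a script. Its arguments are lists of equal length, an entry for each row: "jaw": the closure, from -1 (fully open) to 1 (shut); "xyz": the shift along the tool's x, y, z in cm, a list of three; "turn": the turn about the tool's z in rad. A call has 1 to 20 rows; each row is the pose to reach, as a shift and turn from the pose measured when the call began, along the tool's axes at that moment; what a row does not reach only later rows make up. A row lasts 1/12 s, in which the tool goes at most 41.7 mm and 7.16 degrees, less where a joint would pass 70% of its speed; a pose out of reach is approached as far as the arm can. A call with a gripper value outside its range is refused whole. The fingers move at their own pace and stop on an object; "force" is the grip in N (left out, the last holds). Time passes only in rows, so rows that repeat a pose let the fingers close. It gives the time, the measured TCP pose, the force and the opening at its end, in the units of the state.
- bot.get_state(): the state, without advancing time (a new reading comes with each control period).
- snapshot(name): name is "scene" or "side" or "wrist"; returns (picture, depth): 420x560x3 uint8, red, green, blue; 420x560 float32, m along the optical axis (not along the pixel's ray), 0 where there is no reading.
- calibration(name): a dict with "K" (3x3 intrinsics, pixels), "world_to_cam" (4x4, takes a point from world to camera coordinates). Camera axes: x right, y down, z forward; pixel columns grow to the right and rows downward; lengths in m; the calibration is good to about 2 mm. A picture is of the moment at which its call begins: read the wrist's pose just before it. calibration takes no time and is no camera call; for the wrist camera it gives the pose at the moment of the call.
- order.job_done(): hands the job in, once; it reports no verdict.
The state is a dict: "t": time; "joints": joint angles; "dq": joint speeds; "tau": joint torques, N m; "ee_pos": TCP position; "tool_rot": TCP orientation; "ft_force": force on the tool from outside, world axes, zero at the start; "moment": the same for the moment, N m; "opening": opening from 0.0 (shut) to 1.0 (fully open).
Only numpy, scipy, OpenCV 4.12 (cv2) and the standard library are available. Lean on these libraries where they do the work, as an engineer would, in place of code of your own. Each camera call takes 0.05 s, during which the arm holds its last target.

## Working session

There is one attempt and no reset: what is moved stays moved. The work goes in short steps, Python scripts to look and compute and a tool call to move; the robot and the scene stay as the last step left them, time stands still between calls to the robot, and variables do not carry over. Pictures are saved under pics/ and viewed, and the job is handed in when it is done.

Besides the shell and the picture viewer there is one more tool, called as a command line: name --pt "numbers of a row" for each row, then --argument value for the rest. arm_command: Moves the arm, as the interface text tells. Its arguments: {"type":"object","properties":{"jaw":{"type":"array"},"xyz":{"type":"array"},"turn":{"type":"array"},"force":{"type":"number"}},"required":["jaw","xyz","turn"]}

```bash
mkdir -p pics; ls
python3 - <<'E'
from station import bot, snapshot, calibration
import cv2,numpy as np
s=bot.get_state();print({k:np.round(v,3).tolist() for k,v in s.items()})
for n in ["scene","side"]:
    p,d=snapshot(n);cv2.imwrite(f"pics/{n}0.png",p[:,:,::-1]);np.save(f"pics/{n}0.npy",d)
    c=calibration(n);print(n,np.round(c["K"],1).tolist(),np.round(c["world_to_cam"],3).tolist())
E
```

```text
pics
{'t': 0.0, 'joints': [-1.15, 0.312, 0.014, 1.513, -0.004, 1.319, -0.027], 'dq': [-0.001, 0.0, 0.001, 0.002, 0.0, 0.001, -0.001], 'tau': [-0.001, -37.991, 0.145, -23.059, 0.012, 0.014, 0.0], 'ee_pos': [0.245, 0.491, 0.238], 'tool_rot': [-0.72, -3.057, 0.004], 'ft_force': [0.107, 0.502, -0.42], 'moment': [0.006, -0.019, 0.05], 'opening': 0.995}
scene [[400.2, 0.0, 281.7], [0.0, 400.2, 218.7], [0.0, 0.0, 1.0]] [[-0.356, 0.934, 0.006, 0.266], [0.815, 0.314, -0.486, -0.401], [-0.456, -0.168, -0.874, 1.468], [0.0, 0.0, 0.0, 1.0]]
side [[417.7, 0.0, 282.4], [0.0, 417.7, 206.0], [0.0, 0.0, 1.0]] [[0.993, -0.118, 0.009, -0.582], [-0.066, -0.616, -0.785, 0.091], [0.098, 0.779, -0.62, 1.164], [0.0, 0.0, 0.0, 1.0]]
```

View pics/scene0.png

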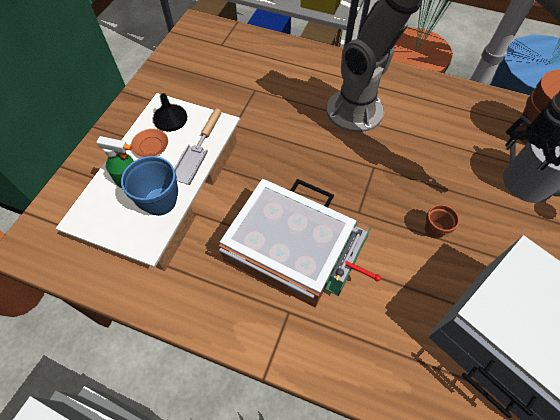

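View pics/side0.png

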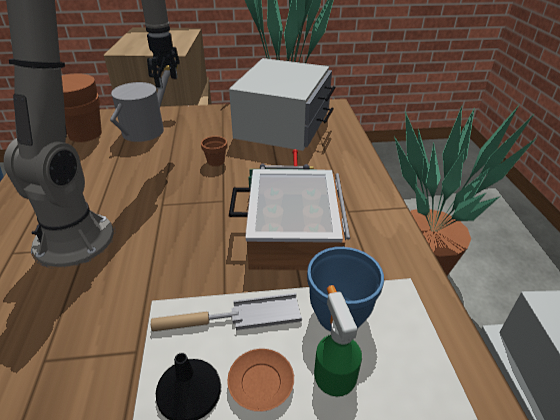

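The scene view shows the handle near (312,188), the red bar from (347,264) to (380,278), and the rail and rod at (340-365, 235-290). I'll enlarge these.

Run:
```python
import cv2
a=cv2.imread("pics/scene0.png")[165:310,210:395];cv2.imwrite("pics/c0.png",cv2.resize(a,None,fx=4,fy=4,interpolation=cv2.INTER_CUBIC))
a=cv2.imread("pics/side0.png")[135:280,220:370];cv2.imwrite("pics/c1.png",cv2.resize(a,None,fx=4,fy=4,interpolation=cv2.INTER_CUBIC))
```

```text
(no output)
```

View pics/c0.png

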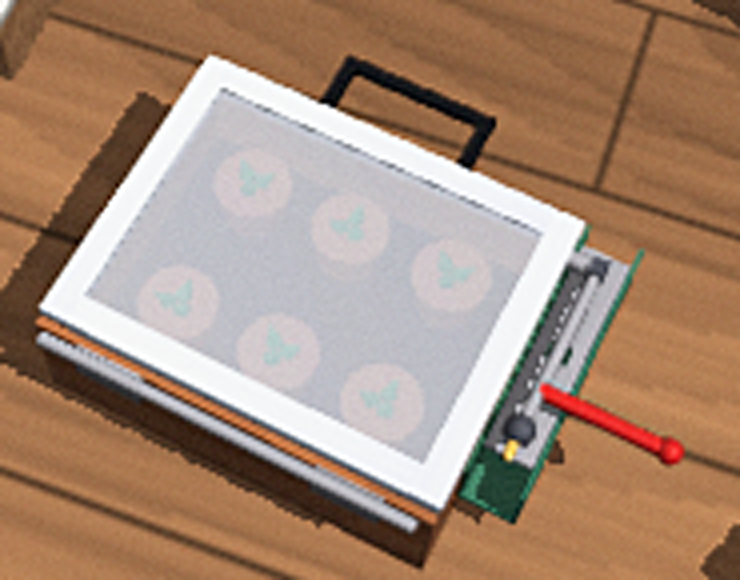

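View pics/c1.png

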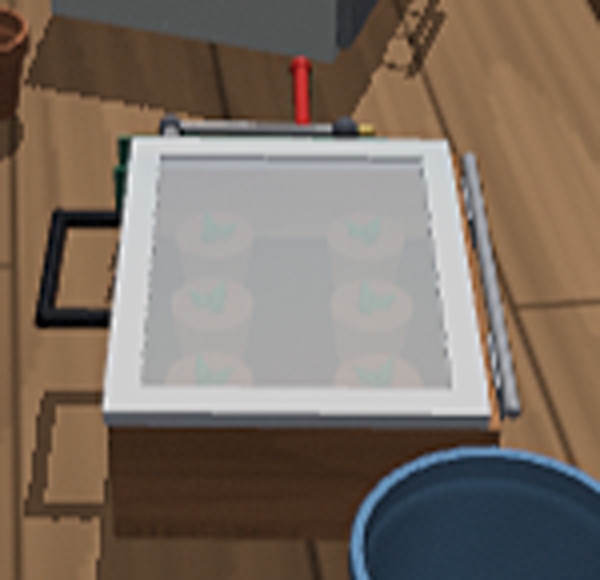

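```bash
cat > h.py <<'E'
import numpy as np
from station import bot, snapshot, calibration
import cv2
def proj(cal,P):
    P=np.atleast_2d(P);T=np.array(cal["world_to_cam"]);K=np.array(cal["K"])
    c=P@T[:3,:3].T+T[:3,3];u=c@K.T;return u[:,:2]/u[:,2:]
def ray(cal,u,v,z):
    T=np.array(cal["world_to_cam"]);K=np.array(cal["K"])
    R=T[:3,:3];o=-R.T@T[:3,3];d=R.T@np.linalg.inv(K)@[u,v,1];return o+d*(z-o[2])/d[2]
E
python3 - <<'E'
from h import *
from scipy.optimize import least_squares
L=np.array([[-.288,.055,0],[-.288,-.055,0],[-.215,.172,0],[-.083,.172,0],[-.115,.262,0]])
sc=np.array([[490,127],[352,65],[597,267],[519,430],[672,452]])/4+[210,165]
sd=np.array([[57,217],[43,321],[171,127],[345,128],[300,63]])/4+[220,135]
A,B=calibration("scene"),calibration("side")
def W(p):
    c,s=np.cos(p[2]),np.sin(p[2]);R=np.array([[c,-s,0],[s,c,0],[0,0,1]]);return L@R.T+[p[0],p[1],p[3]]
f=lambda p:np.r_[(proj(A,W(p))-sc).ravel(),(proj(B,W(p))-sd).ravel()]
r=least_squares(f,[.75,.1,0,.106],loss='soft_l1')
print(r.x,np.round(f(r.x).reshape(-1,2),1));print(W(r.x))
h=ray(A,210+567/4,165+356/4,.085)
c,s=np.cos(r.x[2]),np.sin(r.x[2]);d=h[:2]-r.x[:2];print("hole",h,"local",c*d[0]+s*d[1],-s*d[0]+c*d[1])
E
```

```text
[ 0.73428956 -0.04507319 -0.12329044  0.10275027] [[-0.6 -0.5]
 [ 0.2  0.1]
 [ 0.4  1.1]
 [ 0.5 -0. ]
 [-1.1 -0.4]
 [ 0.6 -0.2]
 [ 0.1 -1.5]
 [-0.3 -0. ]
 [-0.4  0.2]
 [-0.2  1. ]]
[[ 0.45523947  0.04492708  0.10275027]
 [ 0.44171185 -0.06423795  0.10275027]
 [ 0.54207382  0.15206156  0.10275027]
 [ 0.67307185  0.13582842  0.10275027]
 [ 0.65238281  0.22908057  0.10275027]]
hole [0.6026625  0.14987096 0.085     ] local -0.15460183436890304 0.17727712394266504
```

```bash
cat >> h.py <<'E'
from scipy.spatial.transform import Rotation as Ro
H=np.array([.7343,-.0451]);YAW=-.1233
def loc2w(x,y,z):
    c,s=np.cos(YAW),np.sin(YAW);return np.array([H[0]+c*x-s*y,H[1]+s*x+c*y,z])
def w2loc(p):
    c,s=np.cos(YAW),np.sin(YAW);d=np.array(p[:2])-H;return np.array([c*d[0]+s*d[1],-s*d[0]+c*d[1],p[2]])
def shift(tgts,yaw=YAW):
    s=bot.get_state();R=Ro.from_rotvec(s["tool_rot"]).as_matrix();p=np.array(s["ee_pos"])
    y=np.arctan2(R[1,1],R[0,1]);t=-(yaw-y);t=(t+np.pi)%(2*np.pi)-np.pi
    print("t",round(s["t"],2),"pos",p.round(4),"loc",w2loc(p).round(4),"op",round(s["opening"],3),"F",np.round(s["ft_force"],1),"z",R[:,2].round(3),"turn",round(t,3))
    for g in tgts: print(((g-p)@R*100).round(2).tolist())
E
python3 - <<'E'
from h import *
shift([loc2w(-.288,0,.18),loc2w(-.288,0,.093)])
E
```

```text
t 0.1 pos [0.2452 0.4916 0.2383] loc [-0.5514  0.4725  0.2383] op 1.0 F [ 0.3  0.1 -0.2] z [-0.001 -0.002 -1.   ] turn 1.231
[-40.56, -35.77, 5.91]
[-40.56, -35.75, 14.61]
```

arm_command --jaw '[-0.5,0,0.3,0.3,0.3,0.3,0.3,0.3,0.3,0.3,0.3,0.3,0.3,0.3,0.3,0.3,0.3,0.3]' --pt "-2 -1.8 0.3" --pt "-5 -4.5 0.8" --pt "-8 -7 1.2" --pt "-11 -9.7 1.6" --pt "-14 -12.4 2" --pt "-17 -15 2.5" --pt "-20 -17.7 3" --pt "-23 -20.3 3.4" --pt "-26 -23 3.8" --pt "-29 -25.6 4.3" --pt "-32 -28.2 4.8" --pt "-35 -30.9 5.2" --pt "-37.5 -33.1 5.5" --pt "-39.2 -34.6 5.7" --pt "-40.2 -35.4 5.9" --pt "-40.6 -35.8 5.9" --pt "-40.6 -35.8 5.9" --pt "-40.6 -35.8 5.9" --turn '[0.06,0.15,0.25,0.34,0.43,0.52,0.62,0.71,0.8,0.89,0.98,1.07,1.15,1.2,1.23,1.23,1.23,1.23]' --force 40

```text
t: 1.6
ee_pos: [0.4483, -0.0084, 0.1799]
tool_rot: [-2.349, -2.085, 0.003]
ft_force: [0.3, -0.9, 1.1]
opening: 0.352
```

Run:
```python
from h import *
shift([loc2w(-.288,0,.13),loc2w(-.288,0,.093)])
p,d=snapshot("wrist");cv2.imwrite("pics/w1.png",p[:,:,::-1])
print(proj(calibration("wrist"),[loc2w(-.288,.055,.106),loc2w(-.288,-.055,.106),loc2w(-.215,.172,.106),loc2w(-.288,0,.106)]))
```

```text
t 1.6 pos [ 0.4483 -0.0084  0.1799] loc [-0.2883  0.0013  0.1799] op 0.352 F [ 0.3 -0.9  1.1] z [-0.002 -0.001 -1.   ] turn 0.004
[-0.12, 0.04, 4.99]
[-0.12, 0.05, 8.69]
[[283.79739357 149.58514912]
 [282.59998039 292.61287448]
 [420.64876329 -67.40061671]
 [283.15147141 226.73878261]]
```

View pics/w1.png

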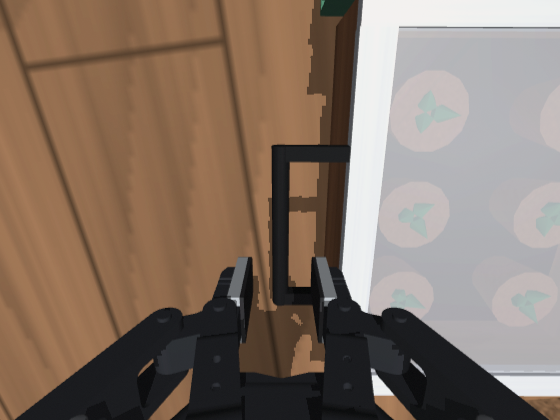

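The handle is centred between the fingers, with its ends at (280,153) and (281,296). I'll go down and grip it.

arm_command --jaw '[0.3,0.3,0.3,0.3,0.3,0.3,0.3,0.6,0.8,1,1,1,1]' --pt "-0.1 -0.1 1.5" --pt "-0.1 -0.1 3.5" --pt "-0.1 -0.1 5.5" --pt "-0.1 -0.1 7" --pt "-0.1 -0.1 8" --pt "-0.1 -0.1 8.5" --pt "-0.1 -0.1 8.5" --pt "-0.1 -0.1 8.5" --pt "-0.1 -0.1 8.5" --pt "-0.1 -0.1 8.5" --pt "-0.1 -0.1 8.5" --pt "-0.1 -0.1 8.5" --pt "-0.1 -0.1 8.5" --turn '[0,0,0,0,0,0,0,0,0,0,0,0,0]' --force 40

```text
t: 2.73
ee_pos: [0.4472, -0.0085, 0.0958]
tool_rot: [-2.348, -2.086, 0.001]
ft_force: [-1.9, 1.6, 6.1]
opening: 0.124
```

Run:
```python
from h import *
shift([])
p=np.array(bot.get_state()["ee_pos"]);l=w2loc(p)
# shifts for arc: radius .288, current th=0
for i in range(1,49):
    th=.0225*i
    if i%2==0: print(i,round(th,3),"y",round(28.8*(1-np.cos(th)),2),"z",round(-28.8*np.sin(th),2))
```

```text
t 2.73 pos [ 0.4472 -0.0085  0.0958] loc [-0.2894  0.0011  0.0958] op 0.124 F [-1.9  1.6  6.1] z [-0.001  0.    -1.   ] turn 0.005
2 0.045 y 0.03 z -1.3
4 0.09 y 0.12 z -2.59
6 0.135 y 0.26 z -3.88
8 0.18 y 0.47 z -5.16
10 0.225 y 0.73 z -6.43
12 0.27 y 1.04 z -7.68
14 0.315 y 1.42 z -8.92
16 0.36 y 1.85 z -10.15
18 0.405 y 2.33 z -11.35
20 0.45 y 2.87 z -12.53
22 0.495 y 3.46 z -13.68
24 0.54 y 4.1 z -14.81
26 0.585 y 4.79 z -15.9
28 0.63 y 5.53 z -16.97
30 0.675 y 6.32 z -18.0
32 0.72 y 7.15 z -18.99
34 0.765 y 8.02 z -19.95
36 0.81 y 8.94 z -20.86
38 0.855 y 9.9 z -21.73
40 0.9 y 10.9 z -22.56
42 0.945 y 11.93 z -23.34
44 0.99 y 13.0 z -24.08
46 1.035 y 14.1 z -24.76
48 1.08 y 15.23 z -25.4
```

arm_command --jaw '[1,1,1,1,1,1,1,1,1,1,1,1,1,1,1,1,1,1,1,1]' --pt "0 0 -0.3" --pt "0 0 -0.8" --pt "0 0.05 -1.4" --pt "0 0.1 -2" --pt "0 0.1 -2.6" --pt "0 0.2 -3.2" --pt "0 0.3 -3.9" --pt "0 0.35 -4.5" --pt "0 0.5 -5.2" --pt "0 0.6 -5.8" --pt "0 0.75 -6.4" --pt "0 0.9 -7.1" --pt "0 1.05 -7.7" --pt "0 1.25 -8.3" --pt "0 1.4 -8.9" --pt "0 1.6 -9.5" --pt "0 1.85 -10.15" --pt "0 2.1 -10.75" --pt "0 2.35 -11.35" --pt "0 2.6 -11.95" --turn '[0,0,0,0,0,0,0,0,0,0,0,0,0,0,0,0,0,0,0,0]'

```text
t: 4.4
ee_pos: [0.4718, -0.0115, 0.2153]
tool_rot: [-2.346, -2.084, 0.005]
ft_force: [-3.7, 1.9, -13.0]
opening: 0.125
```

Run:
```python
from h import *
shift([loc2w(-.2895+.288*(1-np.cos(t)),.001,.0958+.288*np.sin(t)) for t in np.arange(.43,1.0,.0225)])
```

```text
t 4.4 pos [ 0.4718 -0.0115  0.2153] loc [-0.2646  0.001   0.2153] op 0.125 F [ -3.7   1.9 -13. ] z [-0.005  0.001 -1.   ] turn 0.005
[-0.0, 0.13, -0.06]
[-0.01, 0.41, -0.65]
[-0.01, 0.69, -1.23]
[-0.01, 0.99, -1.8]
[-0.01, 1.31, -2.37]
[-0.01, 1.63, -2.93]
[-0.01, 1.97, -3.48]
[-0.02, 2.32, -4.03]
[-0.02, 2.68, -4.57]
[-0.02, 3.06, -5.09]
[-0.02, 3.44, -5.62]
[-0.02, 3.84, -6.13]
[-0.03, 4.25, -6.63]
[-0.03, 4.67, -7.12]
[-0.03, 5.1, -7.61]
[-0.03, 5.54, -8.08]
[-0.04, 6.0, -8.54]
[-0.04, 6.46, -9.0]
[-0.04, 6.93, -9.44]
[-0.04, 7.42, -9.87]
[-0.05, 7.91, -10.29]
[-0.05, 8.41, -10.7]
[-0.05, 8.92, -11.1]
[-0.05, 9.44, -11.49]
[-0.06, 9.97, -11.86]
[-0.06, 10.51, -12.22]
```

arm_command --jaw '[1,1,1,1,1,1,1,1,1,1,1,1,1,1,1,1,1,1,1,1]' --pt "0 0.4 -0.65" --pt "0 0.7 -1.25" --pt "0 1 -1.8" --pt "0 1.3 -2.4" --pt "0 1.65 -2.95" --pt "0 2 -3.5" --pt "0 2.3 -4.05" --pt "0 2.7 -4.6" --pt "0 3.05 -5.1" --pt "0 3.45 -5.6" --pt "0 3.85 -6.15" --pt "0 4.25 -6.65" --pt "0 4.7 -7.1" --pt "0 5.1 -7.6" --pt "0 5.55 -8.1" --pt "0 6 -8.55" --pt "0 6.45 -9" --pt "0 6.95 -9.45" --pt "0 7.4 -9.85" --pt "0 7.9 -10.3" --turn '[0,0,0,0,0,0,0,0,0,0,0,0,0,0,0,0,0,0,0,0]'

```text
t: 6.07
ee_pos: [0.5471, -0.0208, 0.3194]
tool_rot: [-2.34, -2.079, 0.014]
ft_force: [-12.6, 1.7, -3.3]
opening: 0.121
```

Run:
```python
from h import *
shift([loc2w(-.2895+.288*(1-np.cos(t)),.001,.0958+.288*np.sin(t)) for t in np.arange(.88,1.0,.0225)])
for n in ["scene","side"]:
    p,d=snapshot(n);cv2.imwrite(f"pics/{n}2.png",p[:,:,::-1])
a=cv2.imread("pics/scene2.png")[60:310,210:430];cv2.imwrite("pics/c2.png",cv2.resize(a,None,fx=2.4,fy=2.4,interpolation=cv2.INTER_CUBIC))
```

```text
t 6.07 pos [ 0.5471 -0.0208  0.3194] loc [-0.1887  0.0011  0.3194] op 0.121 F [-12.6   1.7  -3.3] z [-0.014  0.002 -1.   ] turn 0.005
[-0.01, 0.38, 0.15]
[-0.02, 0.87, -0.26]
[-0.02, 1.38, -0.66]
[-0.02, 1.9, -1.06]
[-0.02, 2.42, -1.44]
[-0.03, 2.96, -1.8]
```

View pics/c2.png

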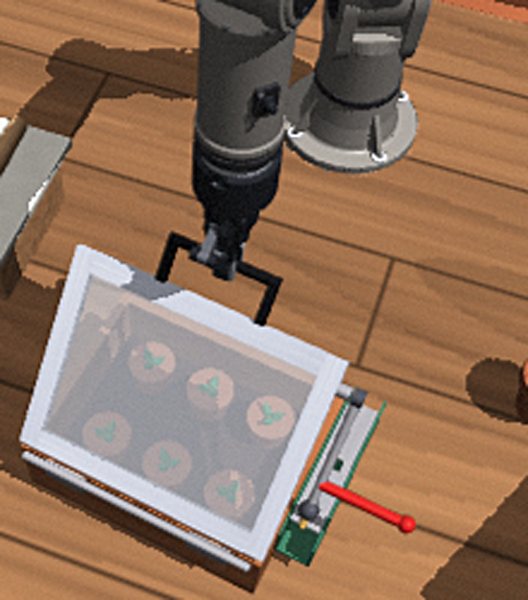

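View pics/side2.png

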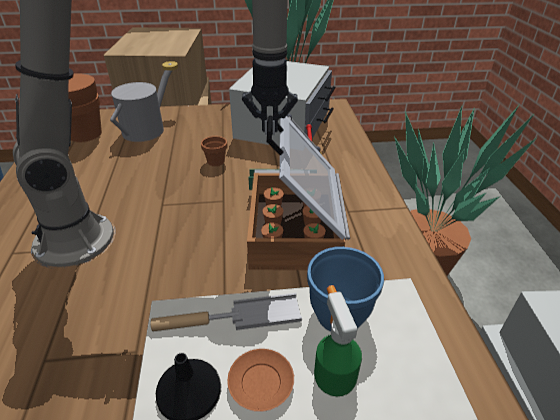

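arm_command --jaw '[1,1,1,1,1,1,1]' --pt "0 0.5 -0.15" --pt "0 1 -0.4" --pt "0 1.5 -0.75" --pt "0 2.05 -1.15" --pt "0 2.5 -1.5" --pt "0 2.5 -1.5" --pt "0 2.5 -1.5" --turn '[0,0,0,0,0,0,0]'

```text
t: 6.75
ee_pos: [0.5731, -0.024, 0.3399]
tool_rot: [-2.343, -2.083, 0.007]
ft_force: [-9.6, 1.9, 2.5]
opening: 0.125
```

arm_command --jaw '[0.9,0.7,0.5,0.3,0.3,0.3,0.3]' --pt "0 0 0" --pt "0 0 0" --pt "0 0 0" --pt "0 0 0" --pt "0 0 -0.5" --pt "0 0 -2" --pt "0 0 -4" --turn '[0,0,0,0,0,0,0]'

```text
t: 7.33
ee_pos: [0.5733, -0.0241, 0.3804]
tool_rot: [-2.343, -2.083, 0.008]
ft_force: [0.6, -0.0, 1.1]
opening: 0.35
```

Run:
```python
from h import *
shift([])
A=calibration("scene")
p,d=snapshot("scene");cv2.imwrite("pics/scene3.png",p[:,:,::-1])
for th in (.85,.9,.95,1.):
  print(th,proj(A,[loc2w(-.288*np.cos(th),.055,.106+.288*np.sin(th)),loc2w(-.215*np.cos(th),.172,.106+.215*np.sin(th)),loc2w(-.215*np.cos(th)+.132*np.cos(th),.172,.106+(.215-.132)*np.sin(th)),loc2w(-.115*np.cos(th),.262,.106+.115*np.sin(th))]).round(1).tolist())
a=cv2.imread("pics/scene3.png")[150:310,270:400];cv2.imwrite("pics/c3.png",cv2.resize(a,None,fx=4,fy=4,interpolation=cv2.INTER_CUBIC))
```

```text
t 7.33 pos [ 0.5733 -0.0241  0.3804] loc [-0.1623  0.001   0.3804] op 0.35 F [ 0.6 -0.   1.1] z [-0.008  0.002 -1.   ] turn 0.006
0.85 [[325.4, 177.0], [360.0, 225.3], [339.1, 272.1], [378.9, 277.8]]
0.9 [[323.8, 178.2], [359.2, 226.7], [338.7, 272.8], [378.6, 278.8]]
0.95 [[322.0, 179.7], [358.2, 228.3], [338.3, 273.6], [378.2, 279.9]]
1.0 [[320.1, 181.5], [357.1, 230.1], [337.9, 274.4], [377.7, 281.1]]
```

View pics/c3.png

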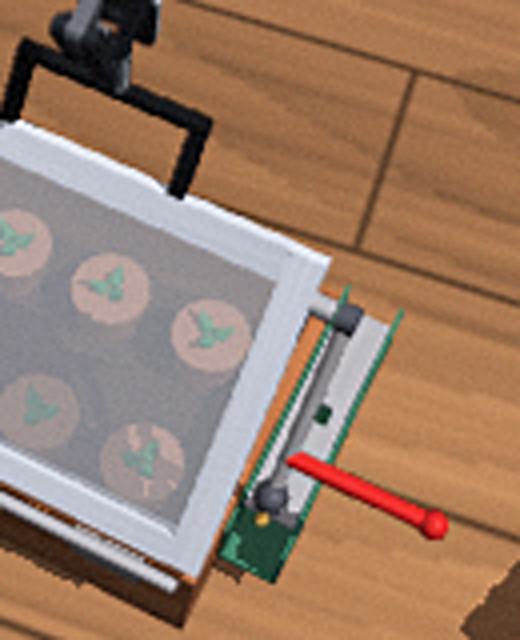

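Run:
```python
from h import *
A=calibration("scene")
for z in(.085,.089): print(w2loc(ray(A,350.75,253.4,z)).round(4))
# plate long ends? rail corners
for u,v in [(403,312),(275,582),(347,287),(222,557)]: print(w2loc(ray(A,270+u/4,150+v/4,.081)).round(4))
th=.97
for al in (0,.05):
  ph=th+al;print(al,loc2w(-.215*np.cos(th)+.1*np.cos(ph),.234,.106+.215*np.sin(th)-.1*np.sin(ph)))
shift([loc2w(-.06,.236,.30),loc2w(-.06,.236,.19)])
```

```text
[-0.155   0.1742  0.085 ]
[-0.153   0.1743  0.089 ]
[-0.2565  0.1931  0.081 ]
[-0.0319  0.1936  0.081 ]
[-0.2564  0.1501  0.081 ]
[-0.0311  0.1561  0.081 ]
0 [0.69856324 0.19511888 0.20086186]
0.05 [0.69440172 0.19563462 0.19813963]
t 7.38 pos [ 0.5752 -0.0245  0.3857] loc [-0.1604  0.0008  0.3857] op 0.351 F [ 0.4 -0.4  3.1] z [ 0.001  0.001 -1.   ] turn 0.007
[23.44, 10.19, 8.61]
[23.43, 10.17, 19.61]
```

arm_command --jaw '[0.3,0.2,0.1,0,0,0,0,0,0,0,0,0,0]' --pt "1.5 0.7 0" --pt "4 1.7 0" --pt "7 3 0" --pt "10 4.4 0" --pt "13 5.7 0" --pt "16 7 0" --pt "19 8.3 1" --pt "21.5 9.3 3" --pt "23 10 5.5" --pt "23.4 10.2 7.5" --pt "23.4 10.2 8.5" --pt "23.4 10.2 8.6" --pt "23.4 10.2 8.6" --turn '[0,0,0,0,0,0,0,0,0,0,0,0,0]'

```text
t: 8.47
ee_pos: [0.7041, 0.1961, 0.3004]
tool_rot: [2.346, 2.088, 0.003]
ft_force: [-0.0, -0.1, 0.2]
opening: 0.499
```

Run:
```python
from h import *
shift([loc2w(-.06,.236,.19)])
w=calibration("wrist")
p,d=snapshot("wrist");cv2.imwrite("pics/w4.png",p[:,:,::-1])
p2,_=snapshot("side");cv2.imwrite("pics/s4.png",p2[60:300,180:400,::-1].repeat(2,0).repeat(2,1))
print(proj(w,[loc2w(-.065,.234,.2),loc2w(-.065,.262,.2),loc2w(-.155,.172,.087)]))
```

```text
t 8.47 pos [0.7041 0.1961 0.3004] loc [-0.0596  0.2357  0.3004] op 0.499 F [-0.  -0.1  0.2] z [ 0.002  0.001 -1.   ] turn 0.007
[0.03, -0.06, 11.04]
[[275.3358555  214.29935638]
 [275.38343255 180.02517192]
 [201.82711611 230.38123353]]
```

View pics/w4.png

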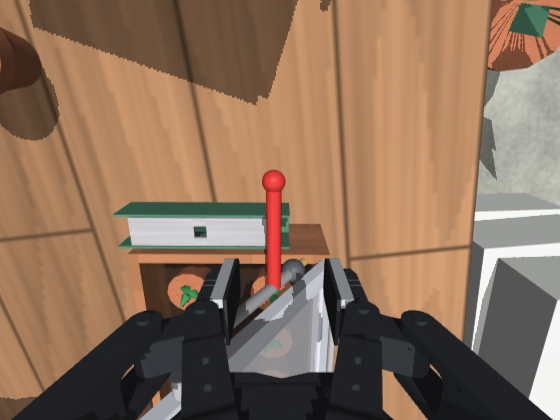

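View pics/s4.png

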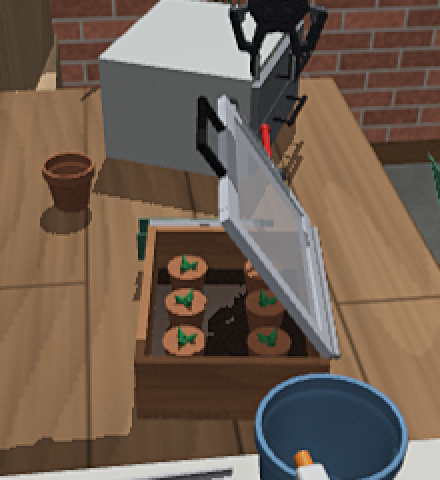

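Wrist view: the bar's round end is at (274,181), within 2 px of prediction, and the hole is at (200,231), so local x is about -0.156. I'll shift 6 mm, go down and grip the bar.

arm_command --jaw '[0,0,0,0,0,0,0,0.4,0.7,1,1,1,1]' --pt "0 -0.3 1.5" --pt "0 -0.6 4" --pt "0 -0.6 6.5" --pt "0 -0.6 9" --pt "0 -0.6 10.5" --pt "0 -0.6 11" --pt "0 -0.6 11" --pt "0 -0.6 11" --pt "0 -0.6 11" --pt "0 -0.6 11" --pt "0 -0.6 11" --pt "0 -0.6 11" --pt "0 -0.6 11" --turn '[0,0,0,0,0,0,0,0,0,0,0,0,0]' --force 40

```text
t: 9.65
ee_pos: [0.6986, 0.1967, 0.1949]
tool_rot: [2.346, 2.087, 0.008]
ft_force: [-5.7, 0.5, 4.7]
opening: 0.122
```

Run:
```python
from h import *
shift([])
p,d=snapshot("scene");cv2.imwrite("pics/scene5.png",p[:,:,::-1])
a=p[150:310,270:400,::-1];cv2.imwrite("pics/c5.png",cv2.resize(a,None,fx=4,fy=4,interpolation=cv2.INTER_CUBIC))
```

```text
t 9.65 pos [0.6986 0.1967 0.1949] loc [-0.0652  0.2356  0.1949] op 0.122 F [-5.7  0.5  4.7] z [ 0.005  0.002 -1.   ] turn 0.007
```

View pics/c5.png

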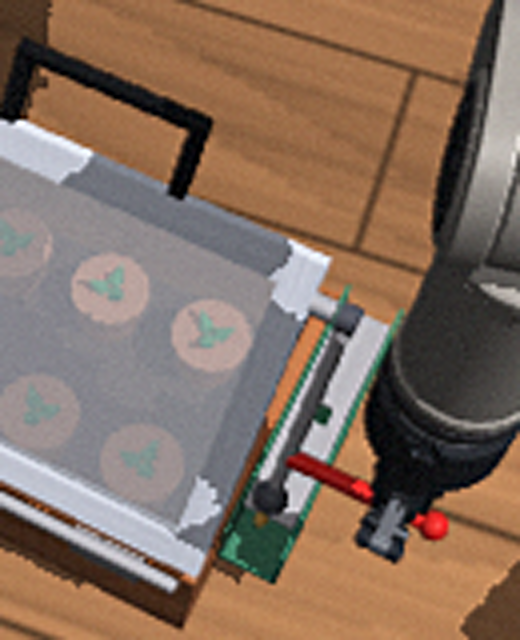

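```bash
cat >> h.py <<'E'
def P(th): return np.array([-.215*np.cos(th),.106+.215*np.sin(th)])
def u(ph): return np.array([np.cos(ph),-np.sin(ph)])
def solve(x,z,r=.155,th0=.7,ph0=1.5):
    from scipy.optimize import fsolve
    return fsolve(lambda q:P(q[0])+r*u(q[1])-[x,z],[th0,ph0])
E
python3 - <<'E'
from h import *
b0=P(.97)+.1*u(.97);print("bar",b0)
for ph in np.linspace(.97,1.77,19)[1:]:
    d=(P(.97)+.1*u(ph)-b0)*100;print(round(ph,2),"y",d[0].round(2),"z",-d[1].round(2))
for zt in np.arange(.130,.06,-.005):
    th,ph=solve(-.156,zt);b=P(th)+.1*u(ph);print(round(zt,3),th.round(3),ph.round(3),b.round(4))
for zb in(.093,.097):
  th,ph=solve(-.156,zb,.132);print(zb,th,ph,P(th)+.1*u(ph))
E
```

```text
bar [-0.06500945  0.20086186]
1.01 y -0.37 z 0.24
1.06 y -0.75 z 0.47
1.1 y -1.15 z 0.68
1.15 y -1.55 z 0.87
1.19 y -1.96 z 1.04
1.24 y -2.37 z 1.2
1.28 y -2.8 z 1.33
1.33 y -3.23 z 1.45
1.37 y -3.66 z 1.55
1.41 y -4.1 z 1.63
1.46 y -4.54 z 1.69
1.5 y -4.98 z 1.73
1.55 y -5.42 z 1.75
1.59 y -5.87 z 1.75
1.64 y -6.31 z 1.73
1.68 y -6.75 z 1.69
1.73 y -7.19 z 1.63
1.77 y -7.63 z 1.55
0.13 0.956 1.779 [-0.1446  0.1838]
0.125 0.925 1.743 [-0.1466  0.1792]
0.12 0.893 1.708 [-0.1485  0.1745]
0.115 0.862 1.674 [-0.1503  0.1697]
0.11 0.83 1.641 [-0.1521  0.1649]
0.105 0.798 1.609 [-0.1539  0.16  ]
0.1 0.766 1.577 [-0.1556  0.155 ]
0.095 0.734 1.547 [-0.1573  0.15  ]
0.09 0.702 1.518 [-0.1589  0.1449]
0.085 0.67 1.49 [-0.1604  0.1398]
0.08 0.638 1.463 [-0.1619  0.1347]
0.075 0.607 1.437 [-0.1633  0.1295]
0.07 0.576 1.413 [-0.1646  0.1243]
0.065 0.545 1.39 [-0.1659  0.1191]
0.06 0.515 1.368 [-0.1671  0.1139]
0.093 0.5737112190623492 1.3835149263432782 [-0.16195803  0.12444045]
0.097 0.599033896019106 1.4066944441511375 [-0.16122772  0.1285701 ]
```

arm_command --jaw '[1,1,1,1,1,1,1,1,1,1,1,1,1,1,1,1,1,1,1,1]' --pt "0 -0.35 0.25" --pt "0 -0.75 0.45" --pt "0 -1.15 0.7" --pt "0 -1.55 0.85" --pt "0 -1.95 1.05" --pt "0 -2.35 1.2" --pt "0 -2.8 1.35" --pt "0 -3.25 1.45" --pt "0 -3.65 1.55" --pt "0 -4.1 1.65" --pt "0 -4.55 1.7" --pt "0 -5 1.75" --pt "0 -5.4 1.75" --pt "0 -5.85 1.75" --pt "0 -6.3 1.75" --pt "0 -6.75 1.7" --pt "0 -7.2 1.65" --pt "0 -7.6 1.55" --pt "0 -7.6 1.55" --pt "0 -7.6 1.55" --turn '[0,0,0,0,0,0,0,0,0,0,0,0,0,0,0,0,0,0,0,0]'

```text
t: 11.37
ee_pos: [0.6203, 0.2064, 0.1771]
tool_rot: [-2.344, -2.087, -0.001]
ft_force: [-0.6, 2.8, -14.3]
opening: 0.121
```

Run:
```python
from h import *
shift([])
A=calibration("scene")
p,d=snapshot("scene");cv2.imwrite("pics/scene6.png",p[:,:,::-1])
a=p[150:310,270:400,::-1];cv2.imwrite("pics/c6.png",cv2.resize(a,None,fx=4,fy=4,interpolation=cv2.INTER_CUBIC))
p,d=snapshot("side");cv2.imwrite("pics/s6.png",cv2.resize(p[60:300,180:400,::-1],None,fx=2.4,fy=2.4,interpolation=cv2.INTER_CUBIC))
f=lambda x,z,y=.172:((proj(A,[loc2w(x,y,z)])[0]-[270,150])*4).round(0)
for th in(.93,.97,1.01):
  for ph in (1.73,1.77,1.81):
    print(th,ph,"piv",f(*P(th)),"ball",f(*(P(th)+.132*u(ph))),"tip",f(*(P(th)+.155*u(ph))),"handle",f(-.288*np.cos(th),.106+.288*np.sin(th),.055))
```

```text
t 11.37 pos [0.6203 0.2064 0.1771] loc [-0.144   0.2356  0.1771] op 0.121 F [ -0.6   2.8 -14.3] z [-0.002  0.003 -1.   ] turn 0.008
0.93 1.73 piv [354. 310.] ball [332. 379.] tip [328. 389.] handle [211. 116.]
0.93 1.77 piv [354. 310.] ball [335. 372.] tip [332. 381.] handle [211. 116.]
0.93 1.81 piv [354. 310.] ball [339. 365.] tip [336. 373.] handle [211. 116.]
0.97 1.73 piv [351. 316.] ball [329. 384.] tip [325. 395.] handle [205. 122.]
0.97 1.77 piv [351. 316.] ball [332. 377.] tip [329. 387.] handle [205. 122.]
0.97 1.81 piv [351. 316.] ball [336. 370.] tip [333. 378.] handle [205. 122.]
1.01 1.73 piv [348. 322.] ball [326. 390.] tip [322. 401.] handle [199. 128.]
1.01 1.77 piv [348. 322.] ball [329. 383.] tip [326. 392.] handle [199. 128.]
1.01 1.81 piv [348. 322.] ball [332. 376.] tip [330. 384.] handle [199. 128.]
```

View pics/c6.png

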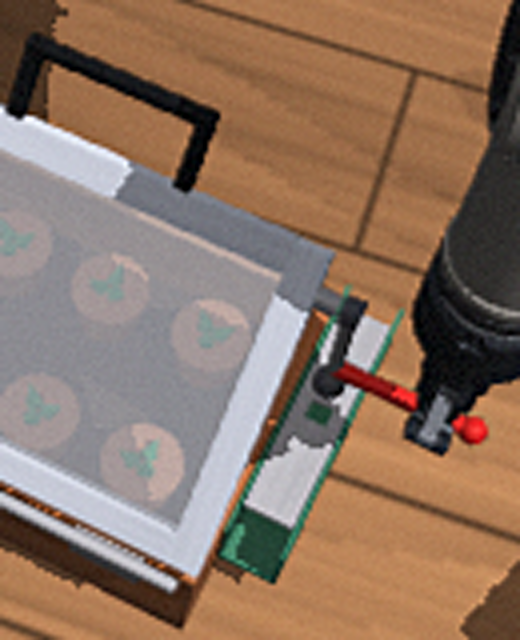

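View pics/s6.png

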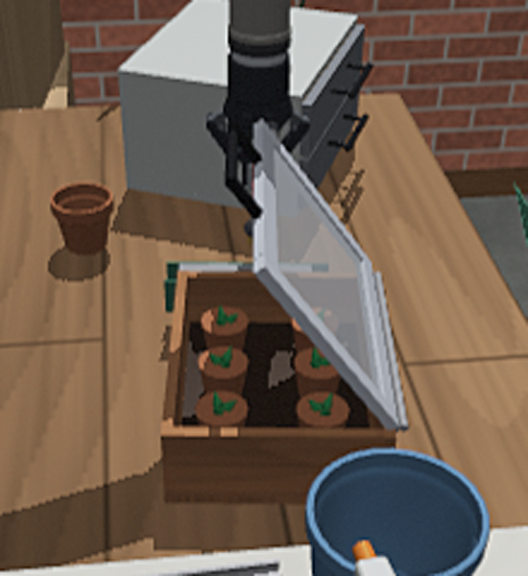

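arm_command --jaw '[1,1,1,1,1,1,1,1,1,1,1,1]' --pt "0 -0.1 0.25" --pt "0 -0.2 0.5" --pt "0 -0.3 0.8" --pt "0 -0.4 1.1" --pt "0 -0.5 1.35" --pt "0 -0.6 1.65" --pt "0 -0.7 1.95" --pt "0 -0.8 2.2" --pt "0 -0.9 2.45" --pt "0 -1 2.7" --pt "0 -1 2.7" --pt "0 -1 2.7" --turn '[0,0,0,0,0,0,0,0,0,0,0,0]'

```text
t: 12.47
ee_pos: [0.6134, 0.2072, 0.1542]
tool_rot: [2.346, 2.088, 0.012]
ft_force: [-0.7, 0.5, 4.4]
opening: 0.12
```

```bash
cat > look.py <<'E'
from h import *
import sys
n=sys.argv[1]
shift([])
A=calibration("scene")
p,d=snapshot("scene")
a=p[200:300,310:400,::-1];cv2.imwrite(f"pics/c{n}.png",cv2.resize(a,None,fx=6,fy=6,interpolation=cv2.INTER_CUBIC))
a=p[140:260,260:360,::-1];cv2.imwrite(f"pics/k{n}.png",cv2.resize(a,None,fx=4,fy=4,interpolation=cv2.INTER_CUBIC))
f=lambda x,z,y=.172:((proj(A,[loc2w(x,y,z)])[0]-[310,200])*6).round(0)
g=lambda x,z,y=.172:((proj(A,[loc2w(x,y,z)])[0]-[260,140])*4).round(0)
print("hole",f(-.156,.087))
for th in map(float,sys.argv[2].split(',')):
  print(th,"handle(k)",g(-.288*np.cos(th),.106+.288*np.sin(th),.055),"piv",f(*P(th)))
  for ph in map(float,sys.argv[3].split(',')):
    print("   ",ph,"ball",f(*(P(th)+.132*u(ph))),"tip",f(*(P(th)+.155*u(ph))),"barend",f(*(P(th)+.1*u(ph)),.262),"tipxz",(P(th)+.155*u(ph)).round(4),"bar",(P(th)+.1*u(ph)).round(4))
E
python3 look.py 7 .70,.74,.78 1.5,1.55,1.6
```

```text
t 12.47 pos [0.6134 0.2072 0.1542] loc [-0.151   0.2355  0.1542] op 0.12 F [-0.7  0.5  4.4] z [ 0.006  0.004 -1.   ] turn 0.007
hole [242. 315.]
0.7 handle(k) [278. 141.] piv [311. 135.]
    1.5 ball [250. 292.] tip [240. 317.] barend [459. 347.] tipxz [-0.1535  0.0899] bar [-0.1574  0.1448]
    1.55 ball [256. 281.] tip [247. 303.] barend [463. 338.] tipxz [-0.1612  0.0895] bar [-0.1624  0.1445]
    1.6 ball [261. 269.] tip [254. 289.] barend [467. 328.] tipxz [-0.169   0.0896] bar [-0.1674  0.1445]
0.74 handle(k) [274. 142.] piv [309. 138.]
    1.5 ball [247. 297.] tip [238. 321.] barend [457. 352.] tipxz [-0.1478  0.0964] bar [-0.1517  0.1512]
    1.55 ball [253. 285.] tip [244. 307.] barend [462. 343.] tipxz [-0.1555  0.096 ] bar [-0.1567  0.151 ]
    1.6 ball [259. 273.] tip [251. 294.] barend [466. 333.] tipxz [-0.1633  0.096 ] bar [-0.1617  0.151 ]
0.78 handle(k) [270. 144.] piv [306. 143.]
    1.5 ball [244. 301.] tip [235. 326.] barend [456. 358.] tipxz [-0.1419  0.1026] bar [-0.1458  0.1575]
    1.55 ball [250. 290.] tip [241. 312.] barend [460. 348.] tipxz [-0.1496  0.1022] bar [-0.1508  0.1572]
    1.6 ball [256. 278.] tip [248. 298.] barend [464. 338.] tipxz [-0.1574  0.1023] bar [-0.1558  0.1572]
```

View pics/c7.png

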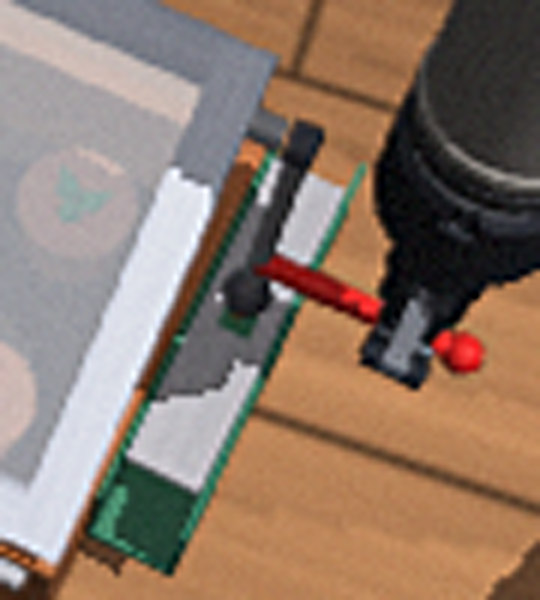

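View pics/k7.png

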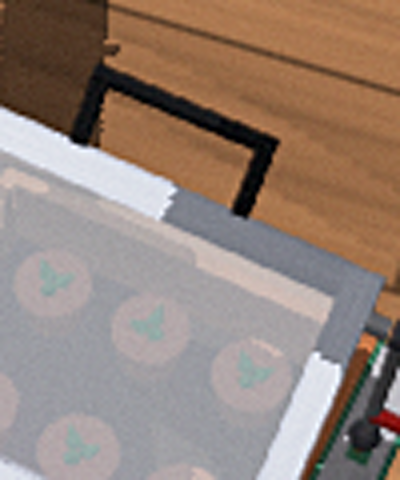

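Run:
```python
from h import *
shift([])
for n in("side","wrist"):
    w=calibration(n);p,d=snapshot(n)
    for x,z in[(-.156,.087)]: c=proj(w,[loc2w(x,.172,.1)])[0];print(n,c)
    x0,y0=int(c[0])-60,int(c[1])-45;x0=max(x0,0);y0=max(y0,0)
    a=p[y0:y0+90,x0:x0+120,::-1];cv2.imwrite(f"pics/{n}8.png",cv2.resize(a,None,fx=6,fy=6,interpolation=cv2.INTER_CUBIC))
    f=lambda x,z,y=.172:((proj(w,[loc2w(x,y,z)])[0]-[x0,y0])*6).round(0)
    print("hole",f(-.156,.087),f(-.1635,.087),f(-.1485,.087))
    for th in(.74,.78,.82):
      print(th,"piv",f(*P(th)))
      for ph in(1.5,1.55,1.6):print(ph,"ball",f(*(P(th)+.132*u(ph))),"tip",f(*(P(th)+.155*u(ph))))
```

```text
t 12.52 pos [0.6131 0.2072 0.1536] loc [-0.1514  0.2355  0.1536] op 0.12 F [-1.9  0.6  4.3] z [ 0.005  0.004 -1.   ] turn 0.007
side [281.87233385 167.69203916]
hole [365. 296.] [350. 295.] [380. 296.]
0.74 piv [362.   4.]
1.5 ball [379. 242.] tip [381. 280.]
1.55 ball [365. 242.] tip [366. 281.]
1.6 ball [352. 242.] tip [351. 281.]
0.78 piv [375.  -8.]
1.5 ball [391. 232.] tip [393. 270.]
1.55 ball [377. 232.] tip [378. 271.]
1.6 ball [364. 232.] tip [363. 270.]
0.82 piv [388. -19.]
1.5 ball [403. 221.] tip [405. 260.]
1.55 ball [390. 222.] tip [390. 261.]
1.6 ball [377. 222.] tip [375. 261.]
wrist [275.56438096 318.24711198]
hole [365. 204.] [305. 204.] [424. 205.]
0.74 piv [ 250. 2521.]
1.5 ball [421. 386.] tip [431. 252.]
1.55 ball [361. 384.] tip [368. 250.]
1.6 ball [301. 384.] tip [304. 250.]
0.78 piv [ 386. 2794.]
1.5 ball [477. 428.] tip [482. 286.]
1.55 ball [415. 425.] tip [417. 284.]
1.6 ball [353. 425.] tip [352. 284.]
0.82 piv [ 549. 3100.]
1.5 ball [539. 470.] tip [538. 321.]
1.55 ball [475. 468.] tip [471. 318.]
1.6 ball [412. 467.] tip [404. 318.]
```

View pics/side8.png

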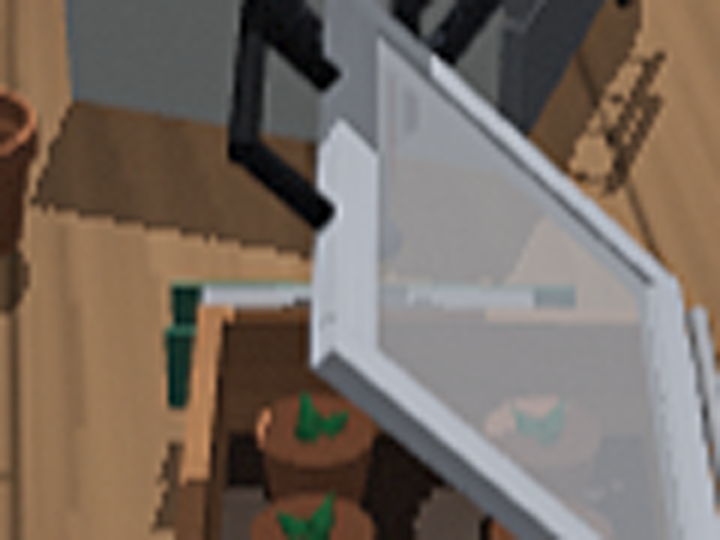

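View pics/wrist8.png

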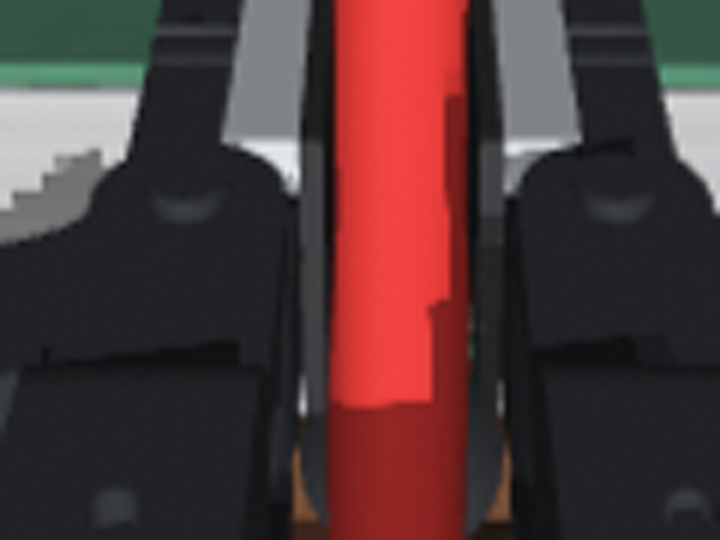

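arm_command --jaw '[1,1,1,1,1,1,1,1]' --pt "0 -0.2 0.15" --pt "0 -0.4 0.3" --pt "0 -0.6 0.45" --pt "0 -0.8 0.6" --pt "0 -0.9 0.7" --pt "0 -0.9 0.7" --pt "0 -0.9 0.7" --pt "0 -0.9 0.7" --turn '[0,0,0,0,0,0,0,0]'

```text
t: 13.28
ee_pos: [0.6023, 0.2086, 0.1442]
tool_rot: [-2.345, -2.088, -0.003]
ft_force: [-1.3, 0.5, 0.0]
opening: 0.122
```

```bash
python3 look.py 9 .70,.73,.76 1.5,1.55,1.6
```

```text
t 13.28 pos [0.6023 0.2086 0.1442] loc [-0.1622  0.2355  0.1442] op 0.122 F [-1.3  0.5  0. ] z [ 0.     0.003 -1.   ] turn 0.007
hole [242. 315.]
0.7 handle(k) [278. 141.] piv [311. 135.]
    1.5 ball [250. 292.] tip [240. 317.] barend [459. 347.] tipxz [-0.1535  0.0899] bar [-0.1574  0.1448]
    1.55 ball [256. 281.] tip [247. 303.] barend [463. 338.] tipxz [-0.1612  0.0895] bar [-0.1624  0.1445]
    1.6 ball [261. 269.] tip [254. 289.] barend [467. 328.] tipxz [-0.169   0.0896] bar [-0.1674  0.1445]
0.73 handle(k) [275. 142.] piv [310. 138.]
    1.5 ball [248. 295.] tip [238. 320.] barend [458. 351.] tipxz [-0.1492  0.0948] bar [-0.1531  0.1496]
    1.55 ball [254. 284.] tip [245. 306.] barend [462. 341.] tipxz [-0.157   0.0944] bar [-0.1581  0.1494]
    1.6 ball [259. 272.] tip [252. 292.] barend [466. 332.] tipxz [-0.1647  0.0944] bar [-0.1631  0.1494]
0.76 handle(k) [272. 143.] piv [308. 140.]
    1.5 ball [246. 299.] tip [236. 323.] barend [457. 355.] tipxz [-0.1449  0.0995] bar [-0.1488  0.1544]
    1.55 ball [251. 287.] tip [243. 310.] barend [461. 345.] tipxz [-0.1526  0.0992] bar [-0.1538  0.1541]
    1.6 ball [257. 275.] tip [250. 296.] barend [465. 336.] tipxz [-0.1604  0.0992] bar [-0.1588  0.1542]
```

View pics/c9.png

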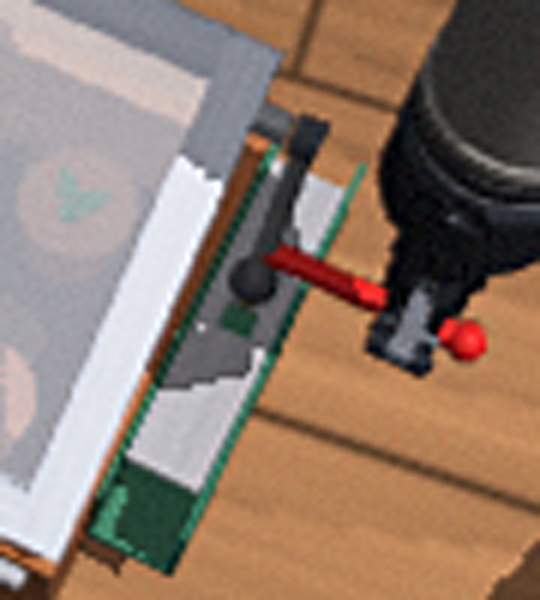

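View pics/k9.png

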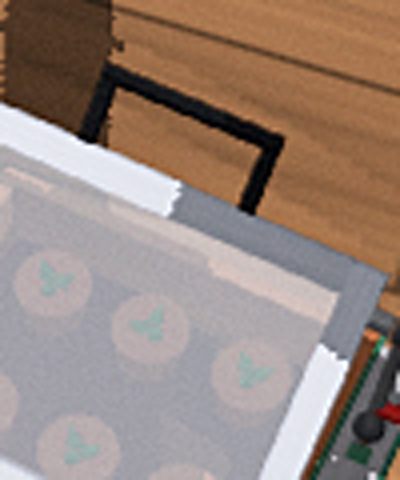

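arm_command --jaw '[1,1,1,1,1]' --pt "0 0.2 0" --pt "0 0.4 0" --pt "0 0.5 0" --pt "0 0.5 0" --pt "0 0.5 0" --turn '[0,0,0,0,0]'

```text
t: 13.75
ee_pos: [0.6064, 0.2081, 0.1432]
tool_rot: [-2.344, -2.087, -0.0]
ft_force: [-3.9, 1.7, -2.5]
opening: 0.123
```

```bash
python3 look.py 10 .70,.72 1.48,1.5,1.52,1.54
```

```text
t 13.75 pos [0.6064 0.2081 0.1432] loc [-0.158   0.2355  0.1432] op 0.123 F [-3.9  1.7 -2.5] z [-0.002  0.003 -1.   ] turn 0.008
hole [242. 315.]
0.7 handle(k) [278. 141.] piv [311. 135.]
    1.48 ball [248. 297.] tip [238. 322.] barend [457. 351.] tipxz [-0.1504  0.0901] bar [-0.1554  0.1449]
    1.5 ball [250. 292.] tip [240. 317.] barend [459. 347.] tipxz [-0.1535  0.0899] bar [-0.1574  0.1448]
    1.52 ball [252. 288.] tip [243. 311.] barend [460. 344.] tipxz [-0.1566  0.0897] bar [-0.1594  0.1446]
    1.54 ball [254. 283.] tip [246. 306.] barend [462. 340.] tipxz [-0.1597  0.0896] bar [-0.1614  0.1446]
0.72 handle(k) [276. 142.] piv [310. 137.]
    1.48 ball [246. 299.] tip [237. 324.] barend [456. 353.] tipxz [-0.1476  0.0934] bar [-0.1526  0.1482]
    1.5 ball [249. 294.] tip [239. 319.] barend [458. 350.] tipxz [-0.1507  0.0932] bar [-0.1546  0.148 ]
    1.52 ball [251. 290.] tip [242. 313.] barend [460. 346.] tipxz [-0.1538  0.093 ] bar [-0.1566  0.1479]
    1.54 ball [253. 285.] tip [244. 308.] barend [461. 342.] tipxz [-0.1569  0.0928] bar [-0.1586  0.1478]
```

View pics/c10.png

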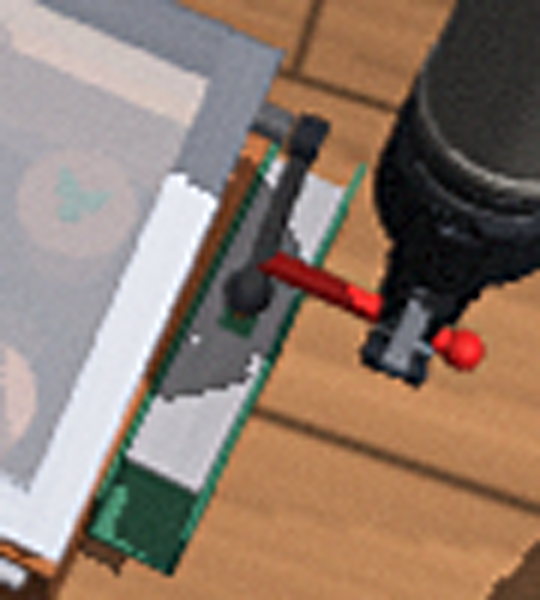

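View pics/k10.png

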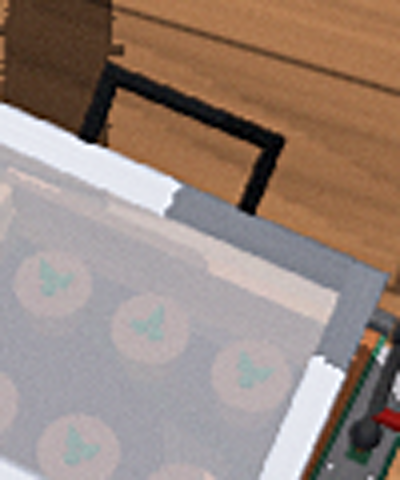

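arm_command --jaw '[1,1,1,1,1,1,1,1]' --pt "0 0.2 0.1" --pt "0 0.15 0.3" --pt "0 0.1 0.45" --pt "0 0.05 0.6" --pt "0 0 0.8" --pt "0 -0.1 1" --pt "0 -0.1 1" --pt "0 -0.1 1" --turn '[0,0,0,0,0,0,0,0]'

```text
t: 14.47
ee_pos: [0.6067, 0.2081, 0.1338]
tool_rot: [-2.345, -2.088, -0.004]
ft_force: [-1.0, 0.5, 1.3]
opening: 0.124
```

```bash
python3 look.py 11 .62,.64,.66,.68 1.44,1.48,1.52
```

```text
t 14.47 pos [0.6067 0.2081 0.1338] loc [-0.1578  0.2355  0.1338] op 0.124 F [-1.   0.5  1.3] z [ 0.001  0.003 -1.   ] turn 0.007
hole [242. 315.]
0.62 handle(k) [284. 142.] piv [315. 131.]
    1.44 ball [248. 300.] tip [237. 326.] barend [455. 351.] tipxz [-0.1548  0.0772] bar [-0.1619  0.1318]
    1.48 ball [252. 291.] tip [242. 315.] barend [458. 344.] tipxz [-0.1609  0.0766] bar [-0.1659  0.1313]
    1.52 ball [257. 282.] tip [247. 305.] barend [461. 336.] tipxz [-0.1671  0.0761] bar [-0.1699  0.1311]
0.64 handle(k) [282. 142.] piv [314. 132.]
    1.44 ball [247. 301.] tip [236. 327.] barend [455. 352.] tipxz [-0.1522  0.0807] bar [-0.1594  0.1353]
    1.48 ball [251. 292.] tip [241. 317.] barend [458. 345.] tipxz [-0.1584  0.08  ] bar [-0.1634  0.1348]
    1.52 ball [256. 283.] tip [247. 306.] barend [461. 338.] tipxz [-0.1646  0.0796] bar [-0.1674  0.1345]
0.66 handle(k) [281. 141.] piv [314. 133.]
    1.44 ball [246. 302.] tip [235. 329.] barend [455. 354.] tipxz [-0.1496  0.0841] bar [-0.1568  0.1387]
    1.48 ball [250. 294.] tip [240. 318.] barend [458. 347.] tipxz [-0.1558  0.0835] bar [-0.1608  0.1382]
    1.52 ball [255. 284.] tip [245. 308.] barend [461. 340.] tipxz [-0.162  0.083] bar [-0.1648  0.1379]
0.68 handle(k) [279. 141.] piv [313. 134.]
    1.44 ball [244. 304.] tip [234. 330.] barend [454. 356.] tipxz [-0.147   0.0875] bar [-0.1541  0.142 ]
    1.48 ball [249. 295.] tip [239. 320.] barend [458. 349.] tipxz [-0.1531  0.0868] bar [-0.1581  0.1416]
    1.52 ball [253. 286.] tip [244. 309.] barend [461. 341.] tipxz [-0.1593  0.0864] bar [-0.1621  0.1413]
```

View pics/c11.png

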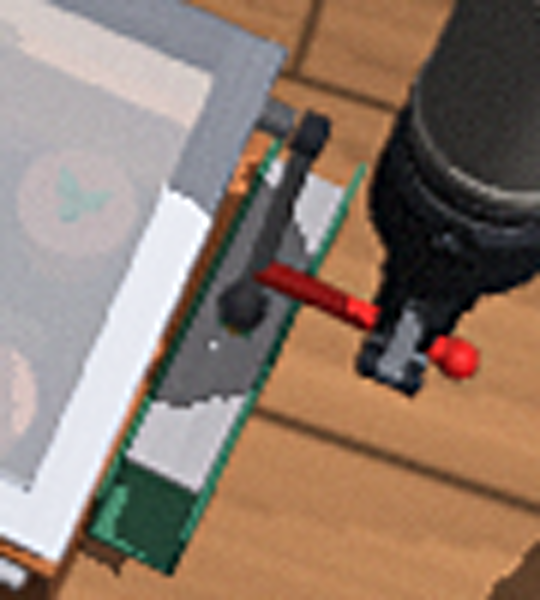

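View pics/k11.png

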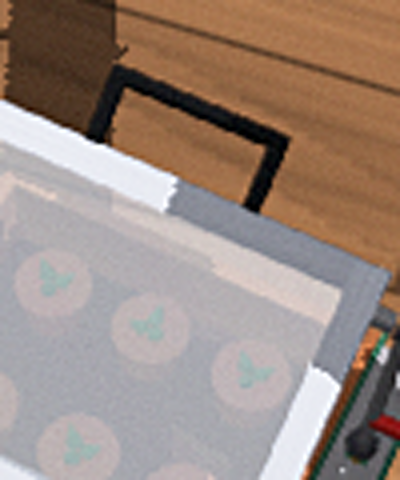

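Run:
```python
from h import *
p,d=snapshot("scene")
a=p[235:265,330:370,::-1];cv2.imwrite(f"pics/z12.png",cv2.resize(a,None,fx=18,fy=18,interpolation=cv2.INTER_NEAREST))
A=calibration("scene")
f=lambda x,y,z:((proj(A,[loc2w(x,y,z)])[0]-[330,235])*18).round(0)
for x in(-.1635,-.156,-.1485,-.141):print(x,f(x,.172,.089),f(x,.1645,.089),f(x,.1795,.089))
shift([])
```

```text
-0.1635 [386. 269.] [341. 248.] [432. 290.]
-0.156 [367. 309.] [321. 287.] [413. 330.]
-0.1485 [347. 349.] [302. 327.] [393. 370.]
-0.141 [328. 389.] [282. 367.] [374. 411.]
t 14.57 pos [0.6065 0.2081 0.1336] loc [-0.158   0.2355  0.1336] op 0.12 F [-1.4  0.5  2.3] z [ 0.     0.003 -1.   ] turn 0.007
```

View pics/z12.png

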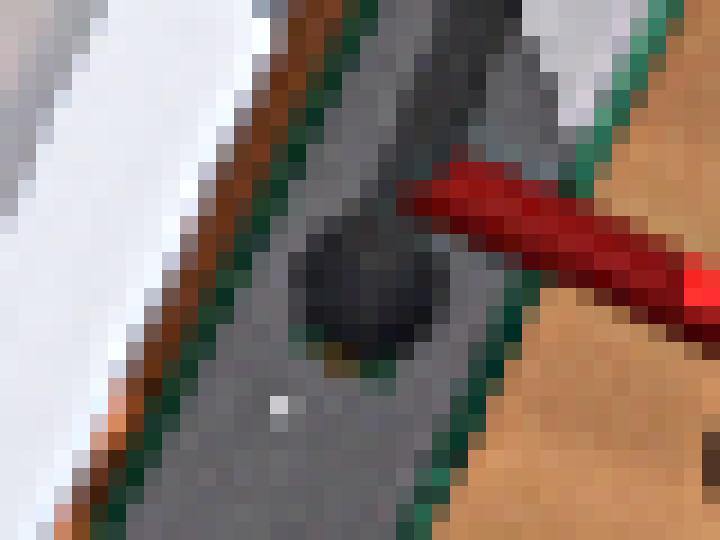

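The zoom shows the brass pin at the hinge-side edge of the hole, about 3 mm past centre. I'll move back slightly and then go down.

arm_command --jaw '[1,1,1,1,1,1,1,1]' --pt "0 -0.15 -0.1" --pt "0 -0.3 -0.1" --pt "0 -0.35 0" --pt "0 -0.4 0.2" --pt "0 -0.45 0.4" --pt "0 -0.5 0.5" --pt "0 -0.5 0.5" --pt "0 -0.5 0.5" --turn '[0,0,0,0,0,0,0,0]'

```text
t: 15.23
ee_pos: [0.6012, 0.2087, 0.1283]
tool_rot: [-2.345, -2.088, -0.002]
ft_force: [-1.1, 0.7, 0.8]
opening: 0.117
```

```bash
sed -i 's/^p,d=snapshot("scene")$/&\na=p[235:265,330:370,::-1];cv2.imwrite(f"pics\/z{n}.png",cv2.resize(a,None,fx=18,fy=18,interpolation=cv2.INTER_NEAREST))/' look.py; python3 look.py 13 .58,.60,.62,.64 1.44,1.48
```

```text
t 15.23 pos [0.6012 0.2087 0.1283] loc [-0.1633  0.2355  0.1283] op 0.117 F [-1.1  0.7  0.8] z [-0.     0.003 -1.   ] turn 0.007
hole [242. 315.]
0.58 handle(k) [286. 143.] piv [317. 130.]
    1.44 ball [249. 298.] tip [239. 323.] barend [455. 348.] tipxz [-0.1596  0.0701] bar [-0.1668  0.1247]
    1.48 ball [254. 289.] tip [244. 313.] barend [458. 341.] tipxz [-0.1658  0.0695] bar [-0.1708  0.1242]
0.6 handle(k) [285. 142.] piv [316. 130.]
    1.44 ball [249. 299.] tip [238. 324.] barend [455. 349.] tipxz [-0.1572  0.0737] bar [-0.1644  0.1283]
    1.48 ball [253. 290.] tip [243. 314.] barend [458. 342.] tipxz [-0.1634  0.073 ] bar [-0.1684  0.1278]
0.62 handle(k) [284. 142.] piv [315. 131.]
    1.44 ball [248. 300.] tip [237. 326.] barend [455. 351.] tipxz [-0.1548  0.0772] bar [-0.1619  0.1318]
    1.48 ball [252. 291.] tip [242. 315.] barend [458. 344.] tipxz [-0.1609  0.0766] bar [-0.1659  0.1313]
0.64 handle(k) [282. 142.] piv [314. 132.]
    1.44 ball [247. 301.] tip [236. 327.] barend [455. 352.] tipxz [-0.1522  0.0807] bar [-0.1594  0.1353]
    1.48 ball [251. 292.] tip [241. 317.] barend [458. 345.] tipxz [-0.1584  0.08  ] bar [-0.1634  0.1348]
```

View pics/z13.png

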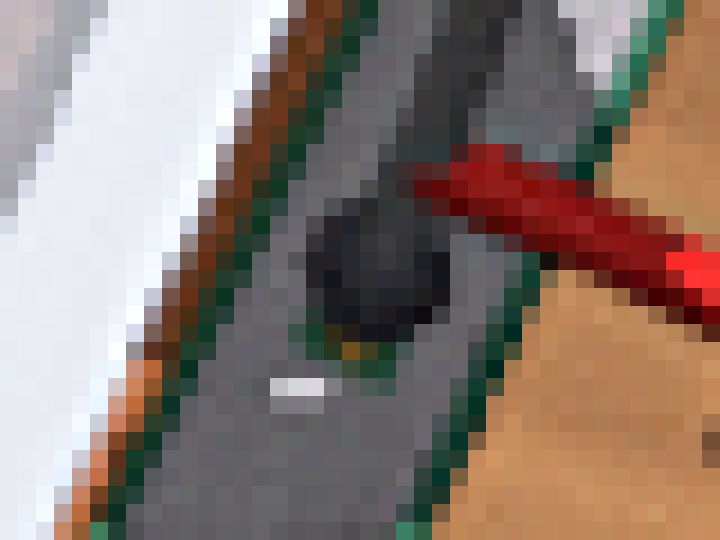

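View pics/k13.png

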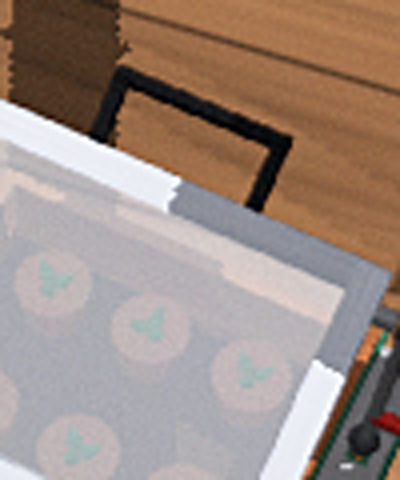

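arm_command --jaw '[1,1,1,1,1,1,1]' --pt "0 0 0.1" --pt "0 0.05 0.2" --pt "0 0.1 0.3" --pt "0 0.15 0.4" --pt "0 0.2 0.5" --pt "0 0.2 0.5" --pt "0 0.2 0.5" --turn '[0,0,0,0,0,0,0]'

```text
t: 15.87
ee_pos: [0.602, 0.2087, 0.1223]
tool_rot: [-2.343, -2.087, 0.001]
ft_force: [-4.8, 1.6, -0.1]
opening: 0.122
```

```bash
python3 look.py 14 .54,.56,.58,.60 1.38,1.42
```

```text
t 15.87 pos [0.602  0.2087 0.1223] loc [-0.1625  0.2356  0.1223] op 0.122 F [-4.8  1.6 -0.1] z [-0.003  0.002 -1.   ] turn 0.008
hole [242. 315.]
0.54 handle(k) [289. 145.] piv [318. 130.]
    1.38 ball [245. 309.] tip [233. 337.] barend [451. 356.] tipxz [-0.155   0.0644] bar [-0.1654  0.1184]
    1.42 ball [249. 300.] tip [238. 327.] barend [454. 350.] tipxz [-0.1611  0.0633] bar [-0.1694  0.1177]
0.56 handle(k) [288. 144.] piv [317. 130.]
    1.38 ball [244. 309.] tip [232. 337.] barend [451. 357.] tipxz [-0.1528  0.068 ] bar [-0.1632  0.122 ]
    1.42 ball [248. 301.] tip [237. 328.] barend [454. 351.] tipxz [-0.1589  0.067 ] bar [-0.1671  0.1213]
0.58 handle(k) [286. 143.] piv [317. 130.]
    1.38 ball [243. 310.] tip [232. 338.] barend [451. 358.] tipxz [-0.1504  0.0716] bar [-0.1609  0.1256]
    1.42 ball [247. 302.] tip [237. 328.] barend [454. 352.] tipxz [-0.1566  0.0706] bar [-0.1648  0.125 ]
0.6 handle(k) [285. 142.] piv [316. 130.]
    1.38 ball [242. 311.] tip [231. 339.] barend [451. 360.] tipxz [-0.1481  0.0752] bar [-0.1585  0.1292]
    1.42 ball [246. 303.] tip [236. 329.] barend [454. 353.] tipxz [-0.1542  0.0742] bar [-0.1624  0.1285]
```

View pics/z14.png

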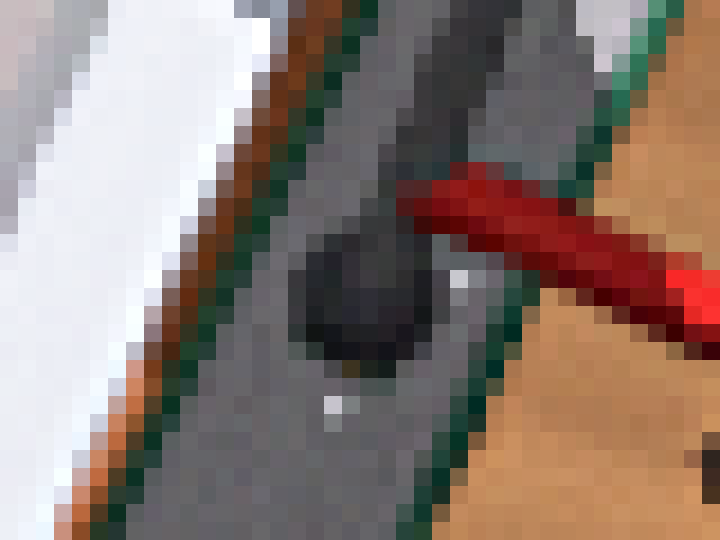

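View pics/k14.png

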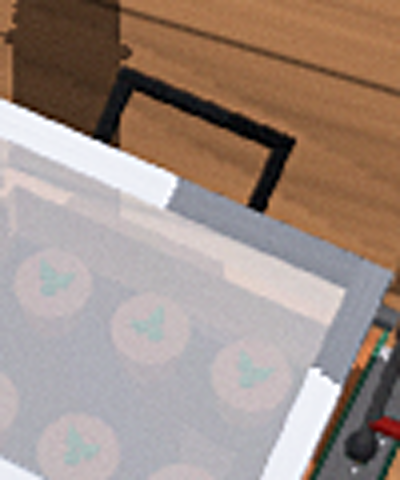

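arm_command --jaw '[1,1,1,1,1]' --pt "0 0 0.1" --pt "0 0 0.2" --pt "0 0 0.3" --pt "0 0 0.3" --pt "0 0 0.3" --turn '[0,0,0,0,0]'

```text
t: 16.33
ee_pos: [0.6019, 0.2086, 0.1191]
tool_rot: [-2.343, -2.087, 0.002]
ft_force: [-4.2, 0.4, 1.5]
opening: 0.118
```

```bash
python3 look.py 15 .52,.54,.56,.58 1.34,1.38,1.42
```

```text
t 16.33 pos [0.6019 0.2086 0.1191] loc [-0.1626  0.2355  0.1191] op 0.118 F [-4.2  0.4  1.5] z [-0.004  0.002 -1.   ] turn 0.008
hole [242. 315.]
0.52 handle(k) [290. 146.] piv [318. 130.]
    1.34 ball [241. 316.] tip [229. 345.] barend [448. 362.] tipxz [-0.1511  0.0619] bar [-0.1637  0.1155]
    1.38 ball [245. 308.] tip [234. 336.] barend [451. 356.] tipxz [-0.1572  0.0606] bar [-0.1676  0.1146]
    1.42 ball [249. 300.] tip [239. 326.] barend [454. 349.] tipxz [-0.1633  0.0596] bar [-0.1716  0.114 ]
0.54 handle(k) [289. 145.] piv [318. 130.]
    1.34 ball [240. 317.] tip [228. 346.] barend [448. 363.] tipxz [-0.149   0.0656] bar [-0.1615  0.1192]
    1.38 ball [245. 309.] tip [233. 337.] barend [451. 356.] tipxz [-0.155   0.0644] bar [-0.1654  0.1184]
    1.42 ball [249. 300.] tip [238. 327.] barend [454. 350.] tipxz [-0.1611  0.0633] bar [-0.1694  0.1177]
0.56 handle(k) [288. 144.] piv [317. 130.]
    1.34 ball [240. 318.] tip [228. 347.] barend [448. 364.] tipxz [-0.1467  0.0693] bar [-0.1593  0.1229]
    1.38 ball [244. 309.] tip [232. 337.] barend [451. 357.] tipxz [-0.1528  0.068 ] bar [-0.1632  0.122 ]
    1.42 ball [248. 301.] tip [237. 328.] barend [454. 351.] tipxz [-0.1589  0.067 ] bar [-0.1671  0.1213]
0.58 handle(k) [286. 143.] piv [317. 130.]
    1.34 ball [239. 318.] tip [227. 348.] barend [448. 365.] tipxz [-0.1444  0.0729] bar [-0.157   0.1265]
    1.38 ball [243. 310.] tip [232. 338.] barend [451. 358.] tipxz [-0.1504  0.0716] bar [-0.1609  0.1256]
    1.42 ball [247. 302.] tip [237. 328.] barend [454. 352.] tipxz [-0.1566  0.0706] bar [-0.1648  0.125 ]
```

View pics/z15.png

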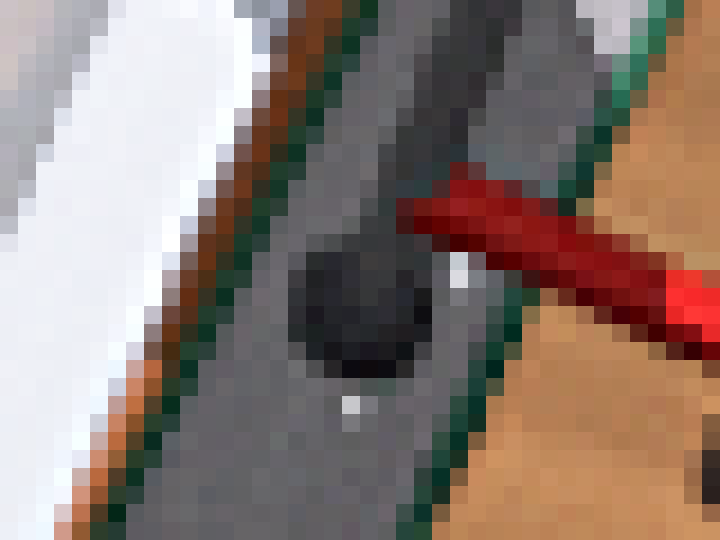

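View pics/k15.png

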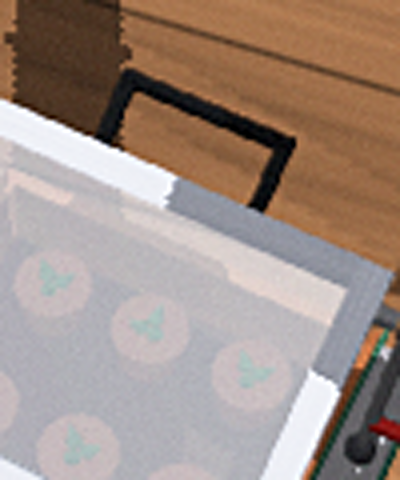

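arm_command --jaw '[1,1,1,1,1]' --pt "0 0 0.1" --pt "0 0 0.2" --pt "0 0 0.3" --pt "0 0 0.3" --pt "0 0 0.3" --turn '[0,0,0,0,0]'

```text
t: 16.8
ee_pos: [0.6019, 0.2086, 0.1178]
tool_rot: [-2.343, -2.086, 0.001]
ft_force: [-6.4, -0.1, 8.1]
opening: 0.116
```

```bash
python3 look.py 16 .52,.54,.56 1.34,1.38
```

```text
t 16.8 pos [0.6019 0.2086 0.1178] loc [-0.1626  0.2355  0.1178] op 0.116 F [-6.4 -0.1  8.1] z [-0.003  0.003 -1.   ] turn 0.008
hole [242. 315.]
0.52 handle(k) [290. 146.] piv [318. 130.]
    1.34 ball [241. 316.] tip [229. 345.] barend [448. 362.] tipxz [-0.1511  0.0619] bar [-0.1637  0.1155]
    1.38 ball [245. 308.] tip [234. 336.] barend [451. 356.] tipxz [-0.1572  0.0606] bar [-0.1676  0.1146]
0.54 handle(k) [289. 145.] piv [318. 130.]
    1.34 ball [240. 317.] tip [228. 346.] barend [448. 363.] tipxz [-0.149   0.0656] bar [-0.1615  0.1192]
    1.38 ball [245. 309.] tip [233. 337.] barend [451. 356.] tipxz [-0.155   0.0644] bar [-0.1654  0.1184]
0.56 handle(k) [288. 144.] piv [317. 130.]
    1.34 ball [240. 318.] tip [228. 347.] barend [448. 364.] tipxz [-0.1467  0.0693] bar [-0.1593  0.1229]
    1.38 ball [244. 309.] tip [232. 337.] barend [451. 357.] tipxz [-0.1528  0.068 ] bar [-0.1632  0.122 ]
```

View pics/z16.png

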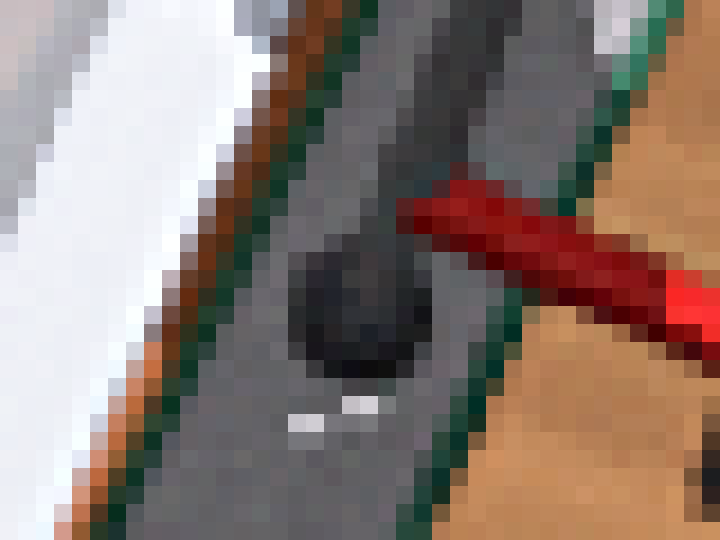

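arm_command --jaw '[1,1,1,1,1]' --pt "0 -0.1 0.1" --pt "0 -0.2 0.15" --pt "0 -0.2 0.2" --pt "0 -0.2 0.2" --pt "0 -0.2 0.2" --turn '[0,0,0,0,0]'

```text
t: 17.27
ee_pos: [0.6018, 0.2086, 0.1178]
tool_rot: [-2.345, -2.088, -0.005]
ft_force: [-3.3, -0.0, 7.6]
opening: 0.124
```

```bash
python3 look.py 17 .52,.54,.56 1.34,1.38|head -2
```

```text
t 17.27 pos [0.6018 0.2086 0.1178] loc [-0.1627  0.2355  0.1178] op 0.124 F [-3.3 -0.   7.6] z [ 0.001  0.004 -1.   ] turn 0.007
hole [242. 315.]
```

View pics/z17.png

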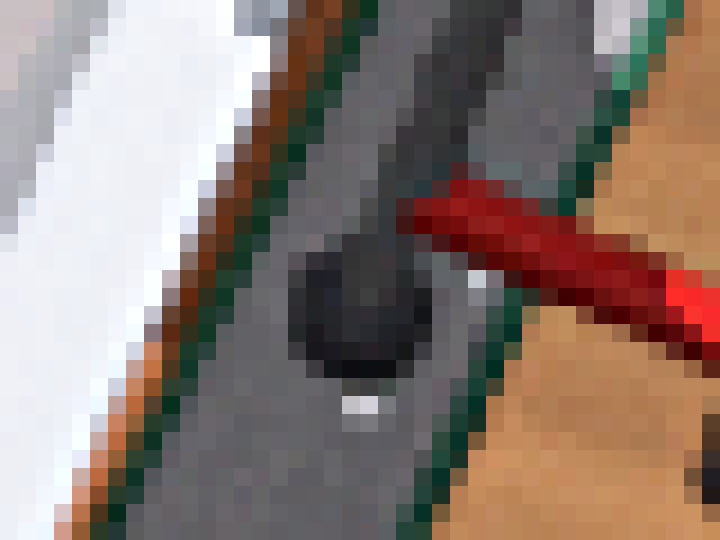

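View pics/c17.png

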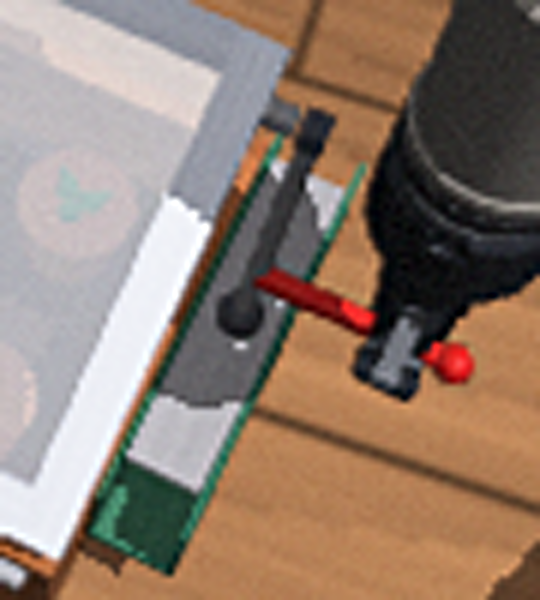

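The bar is blocked both ways along x and downward at about 8 N, so the ball is seated. I'll release and go straight up.

arm_command --jaw '[1,1,0.8,0.6,0.4,0.2,0,0,0]' --pt "0 0 0" --pt "0 0 0" --pt "0 0 0" --pt "0 0 0" --pt "0 0 0" --pt "0 0 0" --pt "0 0 0" --pt "0 0 0" --pt "0 0 0" --turn '[0,0,0,0,0,0,0,0,0]'

```text
t: 18.07
ee_pos: [0.6021, 0.2084, 0.1177]
tool_rot: [-2.346, -2.088, -0.006]
ft_force: [-0.1, -0.7, -0.8]
opening: 0.496
```

arm_command --jaw '[0,0,0,0,0,0,0,0,0,0,0,0]' --pt "0 0 -0.5" --pt "0 0 -2" --pt "0 0 -4.5" --pt "0 0 -7.5" --pt "0 0 -11" --pt "0 0 -14" --pt "0 0 -16" --pt "3 0 -17" --pt "6 0 -17" --pt "9 0 -17" --pt "10 0 -17" --pt "10 0 -17" --turn '[0,0,0,0,0,0,0,0,0,0,0,0]'

```text
t: 19.07
ee_pos: [0.6123, 0.312, 0.2872]
tool_rot: [-2.337, -2.095, -0.006]
ft_force: [-0.6, -0.4, 0.9]
opening: 0.496
```

```bash
python3 look.py 18 .52,.54,.56,.58 1.34,1.38;python3 - <<'E'
from h import *
p,d=snapshot("wrist");cv2.imwrite("pics/w18.png",p[:,:,::-1])
E
```

```text
t 19.07 pos [0.6123 0.312  0.2872] loc [-0.165   0.3394  0.2872] op 0.496 F [-0.6 -0.4  0.9] z [ 0.001  0.005 -1.   ] turn 0.014
hole [242. 315.]
0.52 handle(k) [290. 146.] piv [318. 130.]
    1.34 ball [241. 316.] tip [229. 345.] barend [448. 362.] tipxz [-0.1511  0.0619] bar [-0.1637  0.1155]
    1.38 ball [245. 308.] tip [234. 336.] barend [451. 356.] tipxz [-0.1572  0.0606] bar [-0.1676  0.1146]
0.54 handle(k) [289. 145.] piv [318. 130.]
    1.34 ball [240. 317.] tip [228. 346.] barend [448. 363.] tipxz [-0.149   0.0656] bar [-0.1615  0.1192]
    1.38 ball [245. 309.] tip [233. 337.] barend [451. 356.] tipxz [-0.155   0.0644] bar [-0.1654  0.1184]
0.56 handle(k) [288. 144.] piv [317. 130.]
    1.34 ball [240. 318.] tip [228. 347.] barend [448. 364.] tipxz [-0.1467  0.0693] bar [-0.1593  0.1229]
    1.38 ball [244. 309.] tip [232. 337.] barend [451. 357.] tipxz [-0.1528  0.068 ] bar [-0.1632  0.122 ]
0.58 handle(k) [286. 143.] piv [317. 130.]
    1.34 ball [239. 318.] tip [227. 348.] barend [448. 365.] tipxz [-0.1444  0.0729] bar [-0.157   0.1265]
    1.38 ball [243. 310.] tip [232. 338.] barend [451. 358.] tipxz [-0.1504  0.0716] bar [-0.1609  0.1256]
```

View pics/c18.png

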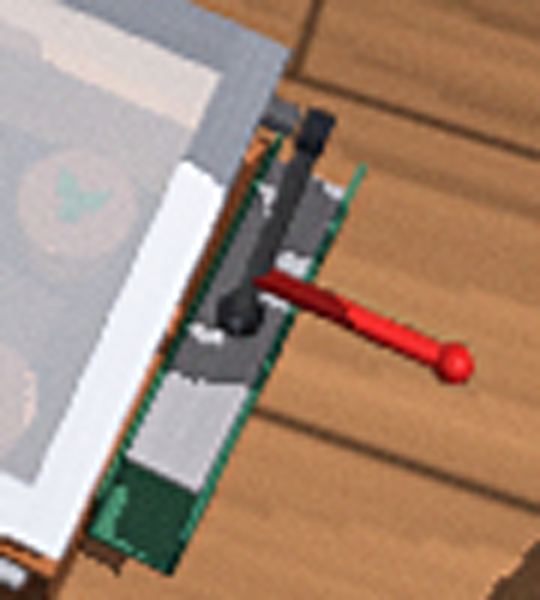

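View pics/k18.png

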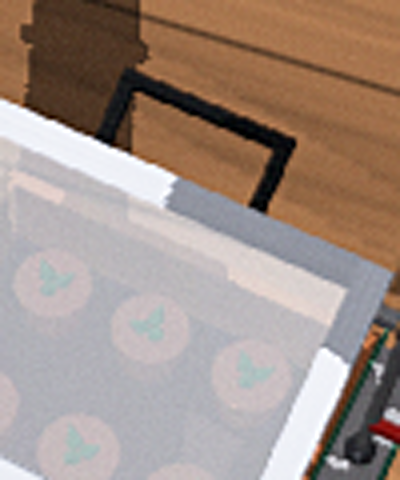

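View pics/w18.png

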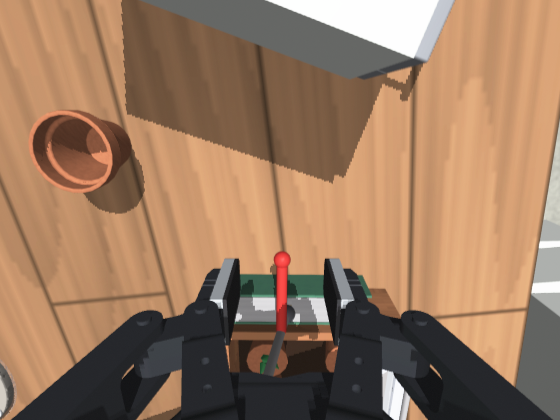

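The rod stays put. I'll hold for about 3 s to confirm the lid doesn't sink.

arm_command --jaw '[0,0,0,0,0,0,0,0,0,0,0,0,0,0,0,0,0,0,0,0]' --pt "0 0 0" --pt "0 0 0" --pt "0 0 0" --pt "0 0 0" --pt "0 0 0" --pt "0 0 0" --pt "0 0 0" --pt "0 0 0" --pt "0 0 0" --pt "0 0 0" --pt "0 0 0" --pt "0 0 0" --pt "0 0 0" --pt "0 0 0" --pt "0 0 0" --pt "0 0 0" --pt "0 0 0" --pt "0 0 0" --pt "0 0 0" --pt "0 0 0" --turn '[0,0,0,0,0,0,0,0,0,0,0,0,0,0,0,0,0,0,0,0]'

```text
t: 20.83
ee_pos: [0.6135, 0.306, 0.2879]
tool_rot: [2.347, 2.088, 0.003]
ft_force: [0.4, 1.2, 0.4]
opening: 0.496
```

arm_command --jaw '[0,0,0,0,0,0,0,0,0,0,0,0,0,0,0,0,0,0,0,0]' --pt "0 0 0" --pt "0 0 0" --pt "0 0 0" --pt "0 0 0" --pt "0 0 0" --pt "0 0 0" --pt "0 0 0" --pt "0 0 0" --pt "0 0 0" --pt "0 0 0" --pt "0 0 0" --pt "0 0 0" --pt "0 0 0" --pt "0 0 0" --pt "0 0 0" --pt "0 0 0" --pt "0 0 0" --pt "0 0 0" --pt "0 0 0" --pt "0 0 0" --turn '[0,0,0,0,0,0,0,0,0,0,0,0,0,0,0,0,0,0,0,0]'

```text
t: 22.5
ee_pos: [0.6135, 0.306, 0.2879]
tool_rot: [2.347, 2.088, 0.003]
ft_force: [-0.5, 0.2, -0.1]
opening: 0.502
```

```bash
python3 look.py 19 .54 1.36
python3 - <<'E'
import cv2,numpy as np
for n in "ck":
    a,b=[cv2.imread(f"pics/{n}{i}.png").astype(int) for i in(18,19)]
    print(n,np.abs(a-b).mean().round(2),(np.abs(a-b).max(2)>60).mean())
E
```

```text
t 22.5 pos [0.6135 0.306  0.2879] loc [-0.163   0.3336  0.2879] op 0.502 F [-0.5  0.2 -0.1] z [ 0.002  0.001 -1.   ] turn 0.007
hole [242. 315.]
0.54 handle(k) [289. 145.] piv [318. 130.]
    1.36 ball [242. 313.] tip [231. 341.] barend [450. 360.] tipxz [-0.152  0.065] bar [-0.1635  0.1188]
c 3.32 0.009546296296296296
k 3.24 0.008890625
```

View pics/k19.png

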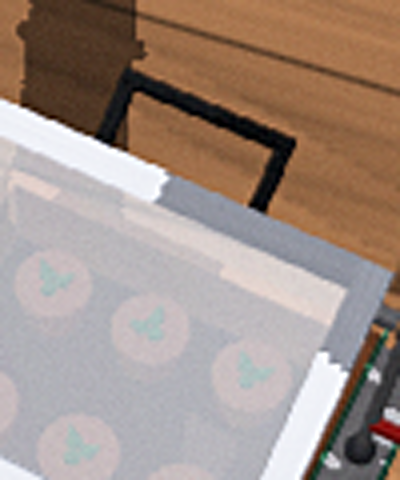

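View pics/c19.png

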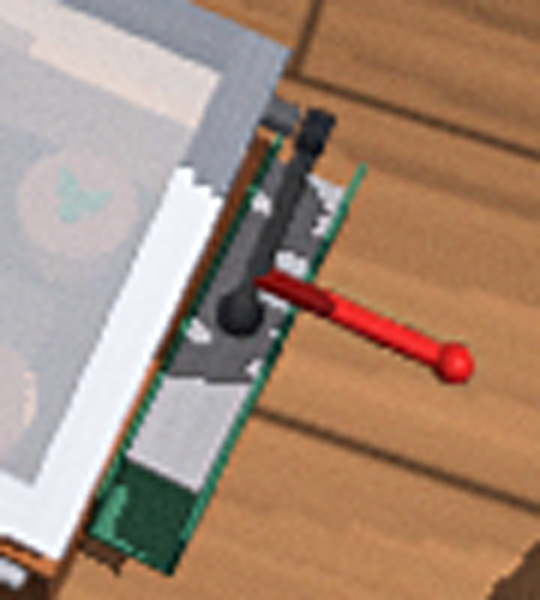

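```bash
python3 -c "
from station import order;print(order.job_done())"
```

```text
the job is handed in; nothing more can be done
None
```

The cold frame's lid is up and resting on its prop rod, with the pin seated in the rail hole down to the ball. I handed the job in at about 22.5 s of the 69 s allowed, with no verdict reported.

- **What I did:** I lifted the lid by its bar to about 0.97 rad and let go. Then I gripped the red bar, swung the rod down and lowered the pin towards the hole. It first came down at the hinge-side edge, so I moved it back a few millimetres and it dropped in.
- **Seating check:** In the last steps the bar went no lower and would not move along the rail either way. Press force was about 8 N, and the largest wrist reading at the end of any move was about 14 N.
- **Holding check:** After I let go, the lid stood at about 0.54 to 0.56 rad. The handle, ball and bar had not moved in the pictures 3.4 s later, and the gripper was clear of everything.
- **What disagreed:**
  - The camera and kinematic estimates differed by about 2 to 5 mm. I read the ball's centre at about 88 to 90 mm above the bench against 93 mm expected.
  - The pin tip could not be seen once it was in, so that the pin is fully seated comes from the forces and the ball's position.
- **Other things:** I touched none of them. I did not take a final overall picture to confirm this.

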